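# Set out the pressure-mark test of a coating

## Robot

A 6-joint arm with a two-finger parallel gripper is mounted at the origin on the work surface. World frame = base frame: x ahead of the robot, y to its left, z up, the work surface at z = 0. Lengths are in m, angles in rad, forces in N, time in s.
With the tool pointing down it reaches from about 0.325 to 0.775 m from the base axis. Payload 9.3 kg.
Tool frame: the origin (TCP) lies between the finger pads; the fingertips stand 25 mm ahead of it and the grasp point (between the pads) lies 6 mm ahead of it (r.nose_length is the distance from the TCP to the fingertips, in m); y points along the fingers, x is the direction in which the jaws open and shut, and the axes are right-handed (so a half turn about y gives the same grasp; the last joint's range is limited). The gripper opens to 85 mm and grips with 20 to 120 N. Pads are 22 mm wide; open, the fingers measure 114 mm over their backs; the gripper's body (76 mm by 85 mm) begins 54 mm behind the grasp point. The pads swing forward as they close: fully open they stand 13 mm farther back than shut.
Start: joints at [1.039, 0.259, 0.021, 1.334, 0, 1.418], TCP at [0.203, 0.511, 0.256] pointing down, gripper open.
Joint ranges: [-3.04, 3.04], [-0.91, 1.82], [-1.04, 1.36], [-1.92, 1.95], [-1.52, 1.45], [-3.14, 3.14]. Speed limits (rad/s): [2.22, 2.22, 2.79, 3.14, 3.14, 3.14].

## Interface

Orientations are given as a 3x3 rotation matrix whose columns are the frame's x, y, z axes.
In Python, from workcell import r gives the robot as it stands.
- The arm moves only by the tool drive_tool, never from a script. Its argument "commands" is a list of rows, each a list of 2 entries, a list of its own where there are three numbers: the shift along the tool's x, y, z in m, then the turn, a rotation vector about the tool's x, y, z in rad. A call has exactly 5 rows; each row shifts and turns the commanded pose from where the row before left it, along the tool's axes as they then stand; what a row does not reach is not made up. A row lasts 1/8 s, in which the tool goes at most 62.5 mm and 10.7 degrees, less where a joint would pass 70% of its speed; a pose out of reach is approached as far as the arm can. A call with a gripper value outside its range is refused whole. "claw" is the gripper's target within -1 to 1 (fully open at 1, half-way at 0, shut at -1), set as the call begins (left out, the last holds). The fingers move at their own pace and stop on an object; the grip force is fixed at half the most. Time passes only in rows, so rows that do not move let the fingers close, or fill a call up. It gives the time, the measured TCP pose, the force and the opening at its end, in the units of the state.
- r.sense(): the state, without advancing time (a new reading comes with each control period).
- r.read_camera(name): name is "scene" or "top" or "wrist"; returns (picture, depth): 384x512x3 uint8, red, green, blue; 384x512 float32, m along the optical axis (not along the pixel's ray), 0 where there is no reading.
- r.camera_params(name): a dict with "mtx" (3x3 intrinsics, pixels), "R" (3x3) and "t" (3): a world point X has camera coordinates R X + t. Camera axes: x right, y down, z forward; pixel columns grow to the right and rows downward; lengths in m; the calibration is good to about 2 mm. A picture is of the moment at which its call begins: read the wrist's pose just before it. camera_params takes no time and is no camera call; for the wrist camera it gives the pose at the moment of the call.
- r.hand_in(): hands the job in, once; it reports no verdict.
The state is a dict: "time": time; "qpos": joint angles; "joint_vel": joint speeds; "joint_efforts": joint torques, N m; "eef_pos": TCP position; "eef_rot": TCP orientation; "force": force on the tool from outside, world axes, zero at the start; "ft_torque": the same for the moment, N m; "opening": finger opening in m.
Only numpy, scipy, OpenCV 4.12 (cv2) and the standard library are available. Lean on these libraries where they do the work, as an engineer would, in place of code of your own. Each camera call takes 0.05 s, during which the arm holds its last target.

## Task

Set out the coating test on the grey mat: lay the green panel centred on the dark steel anvil and stand the brass weight centred on top of it, and lay the yellow panel centred on the white ceramic pedestal as the unloaded control. Stand the blue-lidded jar on the mat between anvil and pedestal, in the circle midway between them, and the red-lidded jar behind the blue one, in the circle on the side away from the robot. Keep both jars upright all the time and leave the white cup and the amber bottle where they are.

Things in the scene. Friction and masses are not known exactly. Their poses are not given: they have to be found in the camera images.
- mat: fixed thin grey mat (top at z = 0), 165 x 330 mm, yellow stripe along each short edge, yaw within 0.2 rad. Origin: centre of the white circle (60 mm across) midway between anvil and pedestal, which stand 120 mm from it along the mat's +y and -y (sides vary). x points away from the robot; the second white circle, behind the first, is centred at x = 75 mm, y = 0.
- anvil: dark steel disc-shaped anvil, fixed, 84 mm across and 24 mm high, flat top; origin at the centre of its underside on the bench, z up
- pedestal: white ceramic disc-shaped pedestal, fixed, 84 mm across and 24 mm high, flat top; origin at the centre of its underside on the bench, z up
- green_panel: loose square steel test panel, 50 x 50 mm and 10 mm thick, with a green coating on top, lying flat, about 120 g; origin at the centre of its underside, x and y along its sides, z up; it starts turned by up to 0.4 rad
- yellow_panel: loose square steel test panel, 50 x 50 mm and 10 mm thick, with a yellow coating on top, lying flat, about 120 g; origin at the centre of its underside, x and y along its sides, z up; it starts turned by up to 0.4 rad
- weight: loose brass weight, about 300 g, 42 mm high, round about z: foot 44 mm across from 0 to 18 mm high, thin neck, then a grip knob 22 mm across from 22 to 42 mm high; origin at the centre of its underside, z up
- blue_jar: loose upright white jar with blue lid and band, about 120 g, 70 mm high; body 44 mm across up to 50 mm, lid 46 mm across from 50 to 70 mm; origin at the centre of its underside, z up
- red_jar: loose upright white jar with red lid and band, about 120 g, 70 mm high; body 44 mm across up to 50 mm, lid 46 mm across from 50 to 70 mm; origin at the centre of its underside, z up
- cup: bystander: loose open white cup, 68 mm across the rim, 60 mm high, on the far side of the bench; origin at the centre of its underside; leave alone
- amber_bottle: bystander: loose amber bottle with black cap, 48 mm across, 70 mm high, on the far side of the bench; origin at the centre of its underside; leave alone

How it is judged:
At the end, for the whole second after the job is handed in: Green panel flat on anvil and yellow on pedestal, centres within 15 mm; weight upright on green panel within 14 mm; blue jar upright on the mat in the circle midway between anvil and pedestal, red jar in the circle behind it, each within 14 mm in mat x and y; all at rest (horizontal distance between green_panel and anvil below 0.015 m and height (world z) of green_panel between 0.021 and 0.027 m and angle between each of green_panel, yellow_panel, weight, blue_jar, red_jar's own z axis and vertical below 0.1 rad and horizontal distance between yellow_panel and pedestal below 0.015 m and height (world z) of yellow_panel between 0.021 and 0.027 m and horizontal distance between weight and green_panel below 0.014 m and height (world z) of weight between 0.03 and 0.038 m and x of blue_jar in the frame of mat between -0.014 and 0.014 m and y of blue_jar in the frame of mat between -0.014 and 0.014 m and height (world z) of each of blue_jar, red_jar below 0.006 m and x of red_jar in the frame of mat between 0.061 and 0.089 m and y of red_jar in the frame of mat between -0.014 and 0.014 m and linear speed of each of green_panel, yellow_panel, weight, blue_jar, red_jar below 0.02 m/s); the robot touches nothing.
It fails at once if a jar is tipped by more than 0.6 rad (angle between any of blue_jar, red_jar's own z axis and vertical above 0.6 rad).
It fails at once if the white cup or the amber bottle is moved by more than 25 mm (distance of any of cup, amber_bottle from where it was at the start of the episode above 0.025 m).
It also fails if it takes over 128 s, if anything falls off the work surface, if the arm or the gripper's body presses on something with over 40 N, if the wrist force passes 120 N, or if a joint passes its speed limit or range.

## Working session

There is one attempt and no reset: what is moved stays moved. The work goes in short steps, Python scripts to look and compute and a tool call to move; the robot and the scene stay as the last step left them, time stands still between calls to the robot, and variables do not carry over. Pictures are saved under pics/ and viewed, and the job is handed in when it is done.

Besides the shell and the picture viewer there is one more tool, called after "Request:" as name(argument=value, ...) on one line, values as JSON. drive_tool: Moves the arm, as the interface text tells. Its arguments: {"type":"object","properties":{"commands":{"type":"array","items":{"type":"array"}},"claw":{"type":"number"}},"required":["commands"]}

```bash
mkdir -p pics; ls
cat > h.py <<'E'
import numpy as np, cv2
from workcell import r
def save(n,p): cv2.imwrite('pics/'+n+'.png',cv2.cvtColor(p,cv2.COLOR_RGB2BGR))
def ray(cp,u,v,z):
    K,R,t=[np.array(cp[k]) for k in('mtx','R','t')]
    d=R.T@np.linalg.solve(K,[u,v,1.]); c=-R.T@t
    return c+d*(z-c[2])/d[2]
E
python3 - <<'E'
from h import *
for n in('scene','top'):
    p,d=r.read_camera(n); save(n+'0',p); np.save(n+'0.npy',d); np.save(n+'0p.npy',p)
    cp=r.camera_params(n); print(n,np.round(cp['mtx'],1).tolist(),np.round(-np.array(cp['R']).T@cp['t'],3),np.round(cp['R'],2).tolist())
s=r.sense(); print(s['time'],s['eef_pos'],np.round(s['eef_rot'],3),s['opening'],r.nose_length)
E
```

```text
pics
scene [[486.2, 0.0, 254.3], [0.0, 486.2, 192.1], [0.0, 0.0, 1.0]] [1.3   0.356 0.85 ] [[-0.44, 0.9, -0.01], [0.64, 0.31, -0.7], [-0.62, -0.32, -0.71]]
top [[351.7, 0.0, 255.0], [0.0, 351.7, 192.3], [0.0, 0.0, 1.0]] [ 4.530e-01 -1.000e-03  1.139e+00] [[-0.02, -1.0, -0.02], [-1.0, 0.02, -0.09], [0.09, 0.02, -1.0]]
0.1 [0.20328673 0.51080231 0.25572872] [[ 0.37  -0.001 -0.929]
 [ 0.929 -0.001  0.37 ]
 [-0.001 -1.     0.   ]] 0.08534283989304702 0.025
```

View pics/top0.png

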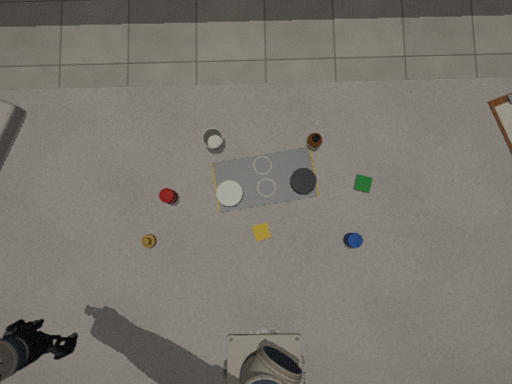

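View pics/scene0.png

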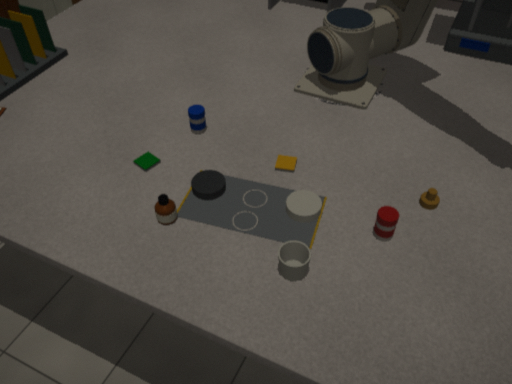

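Run:
```python
from h import *
C={n:(np.load(n+'0p.npy'),np.load(n+'0.npy'),r.camera_params(n)) for n in('scene','top')}
box={'top':{'red':(150,180,190,210),'wt':(138,230,160,252),'yel':(248,220,275,245),'blue':(340,228,370,252),'green':(350,170,378,197),'ped':(214,178,245,208),'anv':(288,166,319,196)},
'scene':{'red':(370,200,402,240),'wt':(415,184,445,212),'yel':(270,150,302,175),'blue':(184,100,212,134),'green':(130,148,165,174),'ped':(284,188,324,218),'anv':(188,168,230,200)}}
zt={'red':.07,'wt':.03,'yel':.01,'blue':.07,'green':.01,'ped':.024,'anv':.024}
for n,(p,d,cp) in C.items():
    hsv=cv2.cvtColor(p,cv2.COLOR_RGB2HSV).astype(int); H,S,V=hsv[...,0],hsv[...,1],hsv[...,2]
    M={'red':((H<8)|(H>172))&(S>120)&(V>60),'wt':(H>10)&(H<30)&(S>100),'yel':(H>18)&(H<32)&(S>130),'blue':(H>105)&(H<130)&(S>130),'green':(H>45)&(H<85)&(S>120),'ped':(V>175),'anv':(V<75)}
    for k,(a,b,c,e) in box[n].items():
        m=np.zeros(H.shape,np.uint8); m[b:e,a:c]=M[k][b:e,a:c]
        cs,_=cv2.findContours(m,cv2.RETR_EXTERNAL,cv2.CHAIN_APPROX_NONE)
        ct=max(cs,key=cv2.contourArea); ar=cv2.minAreaRect(ct)
        u,v=ar[0]; mu=cv2.moments(ct); uc,vc=mu['m10']/mu['m00'],mu['m01']/mu['m00']
        P=ray(cp,uc,vc,zt[k]); pts=np.array([ray(cp,*q,zt[k])[:2] for q in ct[:,0]]).astype(np.float32)
        w=cv2.minAreaRect(pts*1000)
        dd=d[int(vc),int(uc)]; K=np.array(cp['mtx']); X=np.array(cp['R']).T@(dd*np.linalg.solve(K,[uc,vc,1])-np.array(cp['t']))
        print(n,k,(round(uc,1),round(vc,1)),'P',P.round(4),'rect',np.round(w[0],1),np.round(w[1],1),round(w[2],1),'dep',X.round(3))
p=C['top'][0][120:260,130:390]; save('topz',cv2.resize(p,None,fx=3,fy=3,interpolation=cv2.INTER_CUBIC))
p=C['scene'][0][90:290,120:450]; save('scz',cv2.resize(p,None,fx=2.4,fy=2.4,interpolation=cv2.INTER_CUBIC))
```

```text
scene red (388.0, 213.6) P [0.5519 0.2928 0.07  ] rect [551.7 292.8] [44.4 43.4] 48.6 dep [0.55  0.293 0.068]
scene wt (429.5, 198.8) P [0.4272 0.3633 0.03  ] rect [424.  363.9] [41.8 70.4] 79.4 dep [0.423 0.363 0.026]
scene yel (285.6, 162.4) P [0.4348 0.0033 0.01  ] rect [434.3   2.9] [53.4 49.8] 13.6 dep [0.438 0.005 0.013]
scene blue (195.9, 111.6) P [ 0.414  -0.2719  0.07  ] rect [ 414.  -273.2] [60.7 40.6] 30.7 dep [ 0.414 -0.272  0.07 ]
scene green (146.2, 160.4) P [ 0.5839 -0.3266  0.01  ] rect [ 583.7 -326.9] [51.6 48.9] 74.7 dep [ 0.584 -0.327  0.01 ]Traceback (most recent call last):
  File "<stdin>", line 12, in <module>
ValueError: max() iterable argument is empty
```

```bash
ls pics
```

```text
scene0.png
top0.png
```

```bash
cat > m.py <<'E'
from h import *
C={n:(np.load(n+'0p.npy'),np.load(n+'0.npy'),r.camera_params(n)) for n in('scene','top')}
box={'top':{'red':(150,180,190,210),'wt':(138,230,160,252),'yel':(248,220,275,245),'blue':(340,228,370,252),'green':(350,170,378,197),'ped':(214,178,245,208),'anv':(288,166,319,196),'c1':(254,176,279,199),'c2':(250,153,275,176)},
'scene':{'red':(370,200,402,240),'wt':(415,184,445,212),'yel':(270,150,302,175),'blue':(184,100,212,134),'green':(130,148,165,174),'ped':(284,188,324,218),'anv':(188,168,230,200),'c1':(240,186,270,210),'c2':(229,208,261,233)}}
zt={'red':.07,'wt':.03,'yel':.01,'blue':.07,'green':.01,'ped':.024,'anv':.024,'c1':0,'c2':0}
for n,(p,d,cp) in C.items():
    hsv=cv2.cvtColor(p,cv2.COLOR_RGB2HSV).astype(int); H,S,V=hsv[...,0],hsv[...,1],hsv[...,2]
    W=V>155
    M={'red':((H<8)|(H>172))&(S>120)&(V>60),'wt':(H>10)&(H<30)&(S>100),'yel':(H>18)&(H<32)&(S>130),'blue':(H>105)&(H<130)&(S>130),'green':(H>45)&(H<85)&(S>120),'ped':W,'anv':(V<75),'c1':V>140,'c2':V>140}
    for k,(a,b,c,e) in box[n].items():
        m=np.zeros(H.shape,np.uint8); m[b:e,a:c]=M[k][b:e,a:c]
        cs,_=cv2.findContours(m,cv2.RETR_EXTERNAL,cv2.CHAIN_APPROX_NONE)
        if not cs: print(n,k,'none',V[b:e,a:c].max()); continue
        ct=max(cs,key=cv2.contourArea)
        if k[0]=='c': ct=cv2.convexHull(np.concatenate(cs))
        u,v=cv2.minAreaRect(ct)[0]; mu=cv2.moments(ct); uc,vc=mu['m10']/mu['m00'],mu['m01']/mu['m00']
        P=ray(cp,uc,vc,zt[k]); pts=np.array([ray(cp,*q,zt[k])[:2] for q in ct[:,0]]).astype(np.float32)
        w=cv2.minAreaRect(pts*1000)
        dd=d[int(vc),int(uc)]; K=np.array(cp['mtx']); X=np.array(cp['R']).T@(dd*np.linalg.solve(K,[uc,vc,1])-np.array(cp['t']))
        print(n,k,(round(uc,1),round(vc,1)),'P',P.round(4),'rect',np.round(w[0],1),np.round(w[1],1),round(w[2],1),'dep',X.round(3))
p=C['top'][0][120:260,130:390]; save('topz',cv2.resize(p,None,fx=3,fy=3,interpolation=cv2.INTER_CUBIC))
p=C['scene'][0][90:290,120:450]; save('scz',cv2.resize(p,None,fx=2.4,fy=2.4,interpolation=cv2.INTER_CUBIC))
E
python3 m.py
```

```text
scene red (388.0, 213.6) P [0.5519 0.2928 0.07  ] rect [551.7 292.8] [44.4 43.4] 48.6 dep [0.55  0.293 0.068]
scene wt (429.5, 198.8) P [0.4272 0.3633 0.03  ] rect [424.  363.9] [41.8 70.4] 79.4 dep [0.423 0.363 0.026]
scene yel (285.6, 162.4) P [0.4348 0.0033 0.01  ] rect [434.3   2.9] [53.4 49.8] 13.6 dep [0.438 0.005 0.013]
scene blue (195.9, 111.6) P [ 0.414  -0.2719  0.07  ] rect [ 414.  -273.2] [60.7 40.6] 30.7 dep [ 0.414 -0.272  0.07 ]
scene green (146.2, 160.4) P [ 0.5839 -0.3266  0.01  ] rect [ 583.7 -326.9] [51.6 48.9] 74.7 dep [ 0.584 -0.327  0.01 ]
scene ped none 113
scene anv (209.6, 185.9) P [ 0.6058 -0.1221  0.024 ] rect [ 600.2 -124.8] [100.2  98.1] 25.7 dep [ 0.603 -0.124  0.02 ]
scene c1 none 96
scene c2 none 104
top red (166.6, 195.0) P [0.5494 0.289  0.07  ] rect [549.3 288.7] [45.1 41.8] 71.8 dep [0.55  0.289 0.069]
top wt (148.5, 240.6) P [0.4102 0.3561 0.03  ] rect [410.6 356.1] [41.4 40.1] 63.3 dep [0.411 0.352 0.044]
top yel (261.1, 231.4) P [0.4325 0.0017 0.01  ] rect [432.6   1.8] [47.8 47.3] 14.2 dep [0.433 0.002 0.013]
top blue (354.0, 239.8) P [ 0.4036 -0.2765  0.07  ] rect [ 403.2 -277.3] [43.5 41.8] 61.3 dep [ 0.404 -0.276  0.07 ]
top green (362.7, 183.0) P [ 0.5811 -0.3275  0.01  ] rect [ 581.2 -327.5] [46.3 46.7] 75.0 dep [ 0.581 -0.328  0.01 ]
top ped (228.7, 192.7) P [0.557  0.1024 0.024 ] rect [556.3 103.2] [80.  76.8] 88.9 dep [0.557 0.103 0.02 ]
top anv (302.7, 180.9) P [ 0.5903 -0.1339  0.024 ] rect [ 590.1 -134.9] [80.9 81.7] 43.4 dep [ 0.59  -0.134  0.024]
top c1 (266.0, 187.3) P [ 0.5745 -0.0169  0.    ] rect [574.  -17.1] [58.6 55.6] 88.8 dep [ 0.575 -0.017 -0.001]
top c2 (262.1, 164.7) P [ 0.6491 -0.0058  0.    ] rect [650.   -6.3] [56.5 57.1] 49.9 dep [ 0.649 -0.006  0.003]
```

View pics/topz.png

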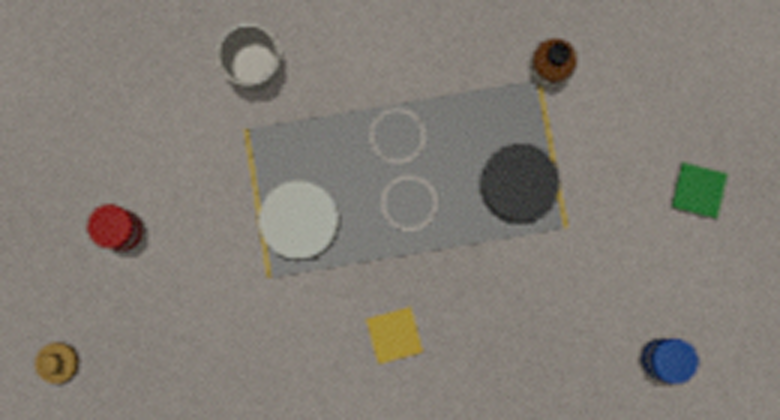

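View pics/scz.png

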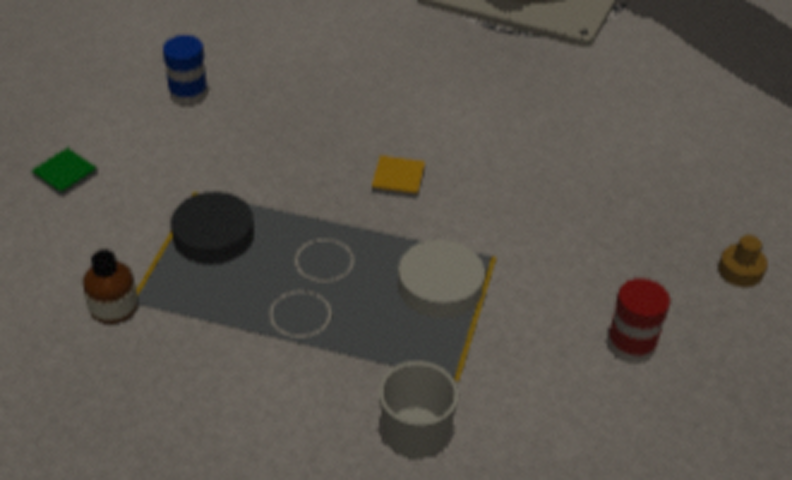

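```bash
cat > pl.py <<'E'
import sys
from h import *
# usage: pl.py x y z psi nrows [start x y z psi]
a=list(map(float,sys.argv[1:])); T=np.array(a[:3]); psi=a[3]; n=int(a[4])
s=r.sense(); R=np.array(s['eef_rot']); p=np.array(s['eef_pos'])
ps=np.arctan2(R[1,0],R[0,0])
if len(a)>5: p=np.array(a[5:8]); ps=a[8]
else:
    tilt=np.cross(R[:,1],[0,0,-1.]); print('t',s['time'],'p',p.round(4),'psi',round(ps,4),'tilt(tool)',(R.T@tilt).round(4),'op',round(s['opening'],4),'F',np.round(s['force'],1),'q',np.round(s['qpos'],2))
D=T-p; q=ps; dps=(psi-ps)/n
def tl(d,q): c,si=np.cos(q),np.sin(q); return np.array([d[0]*c+d[1]*si,-d[2],-d[0]*si+d[1]*c])
rows=[]
for i in range(n):
    rows.append([tl(D/n,q).round(4).tolist(),[0,round(-dps,3),0]]); q+=dps
for i in range(0,n,5): print(rows[i:i+5])
print('norm mm',np.linalg.norm(D)/n*1000,'deg',np.degrees(dps))
E
python3 pl.py .433 .002 .15 1.816 10
```

```text
t 0.1 p [0.2033 0.5108 0.2557] psi 1.192 tilt(tool) [-0.0002 -0.     -0.0012] op 0.0853 F [-0.4 -0.6  0.6] q [1.04 0.26 0.02 1.33 0.   1.42]
[[[-0.0388, 0.0106, -0.0402], [0, np.float64(-0.062), 0]], [[-0.0412, 0.0106, -0.0377], [0, np.float64(-0.062), 0]], [[-0.0435, 0.0106, -0.035], [0, np.float64(-0.062), 0]], [[-0.0456, 0.0106, -0.0322], [0, np.float64(-0.062), 0]], [[-0.0475, 0.0106, -0.0293], [0, np.float64(-0.062), 0]]]
[[[-0.0492, 0.0106, -0.0263], [0, np.float64(-0.062), 0]], [[-0.0508, 0.0106, -0.0232], [0, np.float64(-0.062), 0]], [[-0.0521, 0.0106, -0.02], [0, np.float64(-0.062), 0]], [[-0.0533, 0.0106, -0.0167], [0, np.float64(-0.062), 0]], [[-0.0542, 0.0106, -0.0133], [0, np.float64(-0.062), 0]]]
norm mm 56.81782615859166 deg 3.5753778998780406
```

Request:
drive_tool(commands=[[[-0.039,0.01,-0.04],[0,-0.062,0]],[[-0.041,0.01,-0.038],[0,-0.062,0]],[[-0.0435,0.01,-0.035],[0,-0.062,0]],[[-0.0455,0.01,-0.032],[0,-0.062,0]],[[-0.0475,0.01,-0.029],[0,-0.062,0]]])

```text
time: 0.72
eef_pos: [0.3179, 0.255, 0.2059]
eef_rot: [[0.066, 0.0, -0.998], [0.998, -0.0, 0.066], [0.0, -1.0, -0.0]]
force: [1.5, -0.5, 0.4]
opening: 0.0856
```

Request:
drive_tool(commands=[[[-0.049,0.01,-0.026],[0,-0.062,0]],[[-0.051,0.01,-0.023],[0,-0.062,0]],[[-0.052,0.01,-0.02],[0,-0.062,0]],[[-0.053,0.01,-0.017],[0,-0.062,0]],[[-0.054,0.01,-0.013],[0,-0.062,0]]], claw=0.55)

```text
time: 1.35
eef_pos: [0.4316, 0.0006, 0.1559]
eef_rot: [[-0.241, 0.0, -0.971], [0.971, 0.0, -0.241], [0.0, -1.0, -0.0]]
force: [1.9, 0.3, -0.1]
opening: 0.0663
```

```bash
cat > w.py <<'E'
import sys
from h import *
n=sys.argv[1]; cp=r.camera_params('wrist'); p,d=r.read_camera('wrist'); save(n,p); np.savez(n+'.npz',p=p,d=d,R=cp['R'],t=cp['t'],mtx=cp['mtx'])
print(-np.array(cp['R']).T@cp['t'],np.round(cp['R'],2).tolist(),cp['mtx'][0][0])
E
python3 w.py w1; python3 pl.py .433 .002 .15 1.816 5
```

```text
[ 0.35868898 -0.01564218  0.27358194] [[-0.24, 0.97, -0.0], [0.93, 0.23, 0.29], [0.29, 0.07, -0.96]] 306.53143293721405
t 1.4 p [ 0.4341 -0.0042  0.1548] psi 1.8144 tilt(tool) [-0.      0.     -0.0024] op 0.0662 F [ 4.5 -3.6 -0.8] q [-0.2   0.12 -0.43  1.02 -0.   -0.45]
[[[0.0012, 0.001, -0.0001], [0, np.float64(-0.0), 0]], [[0.0012, 0.001, -0.0001], [0, np.float64(-0.0), 0]], [[0.0012, 0.001, -0.0001], [0, np.float64(-0.0), 0]], [[0.0012, 0.001, -0.0001], [0, np.float64(-0.0), 0]], [[0.0012, 0.001, -0.0001], [0, np.float64(-0.0), 0]]]
norm mm 1.577139096989391 deg 0.018084049680406854
```

View pics/w1.png

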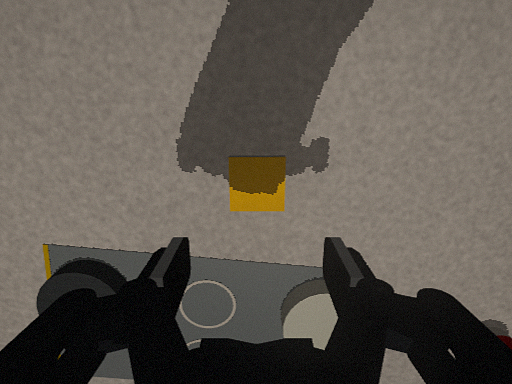

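```bash
cat > pix.py <<'E'
import sys
from h import *
# pix.py name z u v ...
f=np.load(sys.argv[1]+'.npz'); z=float(sys.argv[2]); a=list(map(float,sys.argv[3:]))
for u,v in zip(a[::2],a[1::2]):
    K=f['mtx']; dd=f['d'][int(v),int(u)]
    X=f['R'].T@(dd*np.linalg.solve(K,[u,v,1])-f['t'])
    print((u,v),ray(f,u,v,z).round(4),'depth pt',X.round(4))
E
python3 pix.py w1 .01 257.2 183.5 229 156 285 156 284.5 211 231 211
python3 pix.py w1 0 208 303.5;python3 pl.py .433 .002 .04 1.816 5
```

```text
(257.2, 183.5) [0.4317 0.0032 0.01  ] depth pt [0.4316 0.0032 0.0104]
(229.0, 156.0) [ 0.4134 -0.0266  0.01  ] depth pt [ 0.4146 -0.0268  0.0044]
(285.0, 156.0) [0.4017 0.0207 0.01  ] depth pt [0.4026 0.0214 0.005 ]
(284.5, 211.0) [0.4512 0.0339 0.01  ] depth pt [4.546e-01 3.570e-02 4.000e-04]
(231.0, 211.0) [ 0.463  -0.0138  0.01  ] depth pt [ 0.467  -0.0138 -0.    ]
(208.0, 303.5) [ 0.5746 -0.0147  0.    ] depth pt [ 0.5734 -0.0147  0.0016]
t 1.4 p [ 0.4341 -0.0042  0.1548] psi 1.8144 tilt(tool) [-0.      0.     -0.0024] op 0.0662 F [ 4.5 -3.6 -0.8] q [-0.2   0.12 -0.43  1.02 -0.   -0.45]
[[[0.0012, 0.023, -0.0001], [0, np.float64(-0.0), 0]], [[0.0012, 0.023, -0.0001], [0, np.float64(-0.0), 0]], [[0.0012, 0.023, -0.0001], [0, np.float64(-0.0), 0]], [[0.0012, 0.023, -0.0001], [0, np.float64(-0.0), 0]], [[0.0012, 0.023, -0.0001], [0, np.float64(-0.0), 0]]]
norm mm 22.99399587227982 deg 0.018084049680406854
```

Request:
drive_tool(commands=[[[0.0015,0.025,0.0],[0,0,0]],[[0.0015,0.025,0.0],[0,0,0]],[[0.0015,0.025,0.0],[0,0,0]],[[0.0015,0.025,0],[0,0,0]],[[0,0.013,0],[0,0,0]]])

```text
time: 2.02
eef_pos: [0.4291, 0.0085, 0.0422]
eef_rot: [[-0.239, -0.002, -0.971], [0.971, 0.0, -0.239], [0.001, -1.0, 0.002]]
force: [0.0, 0.6, 0.5]
opening: 0.0663
```

```bash
python3 w.py w2;  python3 pl.py .4322 .0027 .03 1.816 5
```

```text
[ 0.35638578 -0.00765122  0.15992616] [[-0.24, 0.97, 0.0], [0.93, 0.23, 0.29], [0.28, 0.07, -0.96]] 306.53143293721405
t 2.075 p [0.4288 0.0085 0.0413] psi 1.812 tilt(tool) [-0.0026  0.      0.0011] op 0.0662 F [-1.  -0.6 -1.2] q [-0.18  0.24 -0.62  0.71 -0.   -0.42]
[[[-0.0013, 0.0023, -0.0004], [0, np.float64(-0.001), 0]], [[-0.0013, 0.0023, -0.0004], [0, np.float64(-0.001), 0]], [[-0.0013, 0.0023, -0.0004], [0, np.float64(-0.001), 0]], [[-0.0013, 0.0023, -0.0004], [0, np.float64(-0.001), 0]], [[-0.0013, 0.0023, -0.0004], [0, np.float64(-0.001), 0]]]
norm mm 2.632161524804109 deg 0.0453477627329354
```

View pics/w2.png

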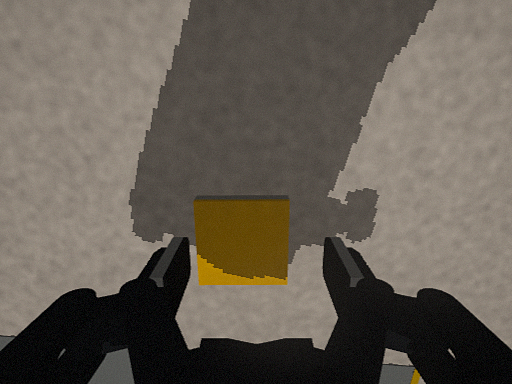

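Request:
drive_tool(commands=[[[-0.003,0.005,-0.001],[0,0,0]],[[-0.003,0.004,-0.001],[0,0,0]],[[0,0.003,0],[0,0,0]],[[0,0,0],[0,0,0]],[[0,0,0],[0,0,0]]])

```text
time: 2.7
eef_pos: [0.4332, 0.003, 0.0315]
eef_rot: [[-0.239, 0.0, -0.971], [0.971, -0.0, -0.239], [-0.0, -1.0, -0.0]]
force: [-0.8, 0.1, -0.4]
opening: 0.0662
```

Request:
drive_tool(commands=[[[0,0,0],[0,0,0]],[[0,0,0],[0,0,0]],[[0,0,0],[0,0,0]],[[0,0,0],[0,0,0]],[[0,0,0],[0,0,0]]], claw=-0.3)

```text
time: 3.32
eef_pos: [0.4343, 0.0051, 0.0342]
eef_rot: [[-0.241, 0.005, -0.971], [0.971, 0.004, -0.241], [0.003, -1.0, -0.006]]
force: [-9.3, 19.3, 48.1]
opening: 0.0315
```

```bash
python3 w.py w3;  python3 pl.py .432 .003 .06 1.816 5
```

```text
[ 0.3608211  -0.01171114  0.15146437] [[-0.24, 0.97, 0.0], [0.93, 0.23, 0.3], [0.29, 0.07, -0.95]] 306.53143293721405
t 3.375 p [0.4343 0.0051 0.0342] psi 1.8142 tilt(tool) [ 0.0059 -0.      0.0028] op 0.0315 F [-9.5 18.8 48.1] q [-0.19  0.25 -0.62  0.69  0.   -0.43]
[[[-0.0003, -0.0052, 0.0005], [0, np.float64(-0.0), 0]], [[-0.0003, -0.0052, 0.0005], [0, np.float64(-0.0), 0]], [[-0.0003, -0.0052, 0.0005], [0, np.float64(-0.0), 0]], [[-0.0003, -0.0052, 0.0005], [0, np.float64(-0.0), 0]], [[-0.0003, -0.0052, 0.0005], [0, np.float64(-0.0), 0]]]
norm mm 5.190677964456486 deg 0.0206451087532223
```

View pics/w3.png

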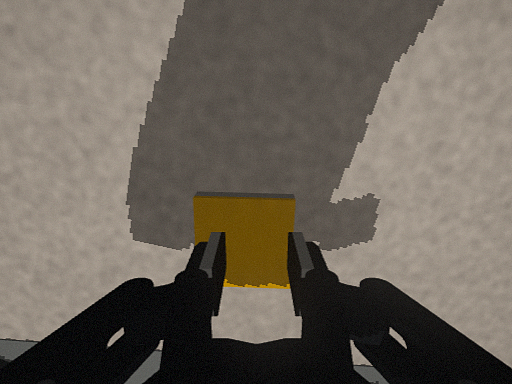

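Request:
drive_tool(commands=[[[0,-0.01,0],[0,0,0]],[[0,0,0],[0,0,0]],[[0,0,0],[0,0,0]],[[0,0,0],[0,0,0]],[[0,0,0],[0,0,0]]], claw=0.45)

```text
time: 4.0
eef_pos: [0.433, 0.0029, 0.0409]
eef_rot: [[-0.239, -0.001, -0.971], [0.971, 0.0, -0.239], [0.0, -1.0, 0.001]]
force: [0.3, 1.6, -0.1]
opening: 0.0618
```

```bash
python3 w.py w4;  python3 pl.py .432 .003 .023 1.816 5
```

```text
[ 0.36015703 -0.01321204  0.15863874] [[-0.24, 0.97, -0.0], [0.93, 0.23, 0.29], [0.28, 0.07, -0.96]] 306.53143293721405
t 4.05 p [0.433  0.0029 0.041 ] psi 1.8119 tilt(tool) [-0.0005  0.      0.0002] op 0.0619 F [-0.9  0.1  0.3] q [-0.19  0.25 -0.61  0.71 -0.   -0.43]
[[[0.0001, 0.0036, 0.0002], [0, np.float64(-0.001), 0]], [[0.0001, 0.0036, 0.0002], [0, np.float64(-0.001), 0]], [[0.0001, 0.0036, 0.0002], [0, np.float64(-0.001), 0]], [[0.0001, 0.0036, 0.0002], [0, np.float64(-0.001), 0]], [[0.0001, 0.0036, 0.0002], [0, np.float64(-0.001), 0]]]
norm mm 3.604647672409959 deg 0.04731811875052037
```

View pics/w4.png

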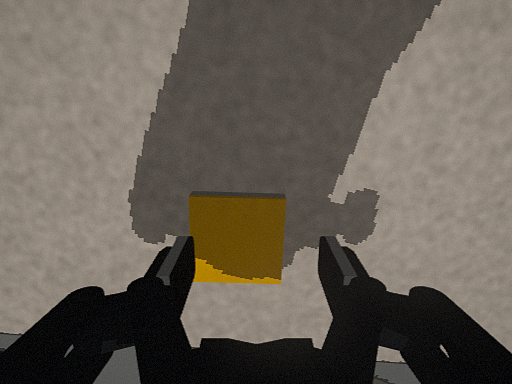

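```bash
python3 pix.py w4 .01 190 197 286 196 281 283 195 283;  python3 - <<'E'
from h import *
f=np.load('w4.npz'); c=np.mean([ray(f,*q,.01) for q in((190,197),(286,196),(281,283),(195,283))],0);print(c)
E
```

```text
(190.0, 197.0) [ 0.4163 -0.0343  0.01  ] depth pt [ 0.4165 -0.0344  0.0095]
(286.0, 196.0) [0.4041 0.0132 0.01  ] depth pt [ 0.4073  0.0151 -0.0006]
(281.0, 283.0) [0.4542 0.0241 0.01  ] depth pt [ 4.607e-01  2.670e-02 -2.000e-04]
(195.0, 283.0) [ 0.4657 -0.0226  0.01  ] depth pt [ 0.4731 -0.0233 -0.0005]
[ 0.43510545 -0.00489528  0.01      ]
```

Request:
drive_tool(commands=[[[-0.008,0,0],[0,0,0]],[[0,0.008,0],[0,0,0]],[[0,0.007,0],[0,0,0]],[[0,0.004,0],[0,0,0]],[[0,0,0],[0,0,0]]])

```text
time: 4.68
eef_pos: [0.4347, -0.0047, 0.0218]
eef_rot: [[-0.239, -0.001, -0.971], [0.971, 0.0, -0.239], [0.0, -1.0, 0.001]]
force: [-0.3, 0.5, -0.9]
opening: 0.0619
```

Request:
drive_tool(commands=[[[0,0,0],[0,0,0]],[[0,0,0],[0,0,0]],[[0,0,0],[0,0,0]],[[0,0,0],[0,0,0]],[[0,0,0],[0,0,0]]], claw=0.0)

```text
time: 5.3
eef_pos: [0.4351, -0.0048, 0.0227]
eef_rot: [[-0.239, 0.001, -0.971], [0.971, -0.0, -0.239], [-0.0, -1.0, -0.001]]
force: [-2.0, -0.4, 6.7]
opening: 0.0483
```

```bash
python3 w.py w5;  python3 pl.py .557 .102 .08 1.72 5
```

```text
[ 0.36218018 -0.02089369  0.14033295] [[-0.24, 0.97, -0.0], [0.93, 0.23, 0.29], [0.29, 0.07, -0.96]] 306.53143293721405
t 5.35 p [ 0.4351 -0.0048  0.0227] psi 1.8121 tilt(tool) [ 0.0005  0.     -0.0002] op 0.0484 F [-2.7 -0.3  4.7] q [-0.2   0.27 -0.63  0.66 -0.   -0.45]
[[[0.0149, -0.0115, -0.0288], [0, np.float64(0.018), 0]], [[0.0154, -0.0115, -0.0285], [0, np.float64(0.018), 0]], [[0.016, -0.0115, -0.0282], [0, np.float64(0.018), 0]], [[0.0165, -0.0115, -0.0279], [0, np.float64(0.018), 0]], [[0.017, -0.0115, -0.0276], [0, np.float64(0.018), 0]]]
norm mm 34.3726983676016 deg -1.0557419769368115
```

View pics/w5.png

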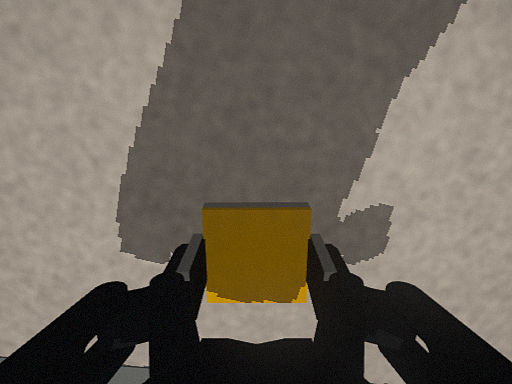

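Request:
drive_tool(commands=[[[0,-0.035,0],[0,0,0]],[[0.0187,-0.02,-0.036],[0,0,0]],[[0.0187,-0.01,-0.036],[0,0,0]],[[0.0187,0,-0.036],[0,0,0]],[[0.0187,0,-0.036],[0,0,0]]])

```text
time: 5.98
eef_pos: [0.5579, 0.1033, 0.0875]
eef_rot: [[-0.239, 0.0, -0.971], [0.971, -0.0, -0.239], [-0.0, -1.0, -0.0]]
force: [0.3, -0.0, -0.7]
opening: 0.0485
```

```bash
python3 w.py w6;  python3 pl.py .557 .102 .055 1.812 5
```

```text
[0.48499895 0.08714938 0.20509921] [[-0.24, 0.97, -0.0], [0.93, 0.23, 0.29], [0.29, 0.07, -0.96]] 306.53143293721405
t 6.025 p [0.5614 0.1057 0.0874] psi 1.8132 tilt(tool) [ 0.0037 -0.      0.0007] op 0.048 F [ 2.8  1.3 -0.5] q [ 0.04  0.39 -0.23  0.94  0.   -0.2 ]
[[[-0.0005, 0.0065, 0.001], [0, np.float64(0.0), 0]], [[-0.0005, 0.0065, 0.001], [0, np.float64(0.0), 0]], [[-0.0005, 0.0065, 0.001], [0, np.float64(0.0), 0]], [[-0.0005, 0.0065, 0.001], [0, np.float64(0.0), 0]], [[-0.0005, 0.0065, 0.001], [0, np.float64(0.0), 0]]]
norm mm 6.577194899569294 deg -0.013516426393688385
```

View pics/w6.png

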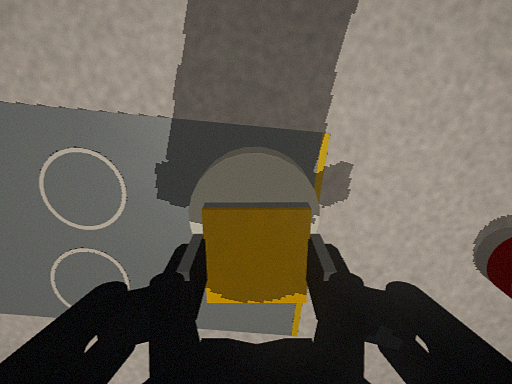

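Request:
drive_tool(commands=[[[0,0.012,0],[0,0,0]],[[0,0.012,0],[0,0,0]],[[0,0.01,0],[0,0,0]],[[0,0.005,0],[0,0,0]],[[0,0,0],[0,0,0]]])

```text
time: 6.65
eef_pos: [0.5567, 0.1019, 0.048]
eef_rot: [[-0.238, -0.001, -0.971], [0.971, -0.0, -0.238], [0.0, -1.0, 0.001]]
force: [-0.6, 0.6, -0.9]
opening: 0.0484
```

```bash
python3 w.py w7;  python3 pl.py .557 .102 .047 1.812 5
```

```text
[0.48389197 0.08583376 0.16569787] [[-0.24, 0.97, -0.0], [0.93, 0.23, 0.29], [0.28, 0.07, -0.96]] 306.53143293721405
t 6.7 p [0.557  0.102  0.0484] psi 1.8116 tilt(tool) [0. 0. 0.] op 0.0482 F [ 0.1 -0.1 -0.4] q [ 0.03  0.42 -0.29  0.85  0.   -0.21]
[[[-0.0, 0.0003, -0.0], [0, np.float64(-0.0), 0]], [[-0.0, 0.0003, -0.0], [0, np.float64(-0.0), 0]], [[-0.0, 0.0003, -0.0], [0, np.float64(-0.0), 0]], [[-0.0, 0.0003, -0.0], [0, np.float64(-0.0), 0]], [[-0.0, 0.0003, -0.0], [0, np.float64(-0.0), 0]]]
norm mm 0.2706130228673947 deg 0.004458366515372836
```

View pics/w7.png

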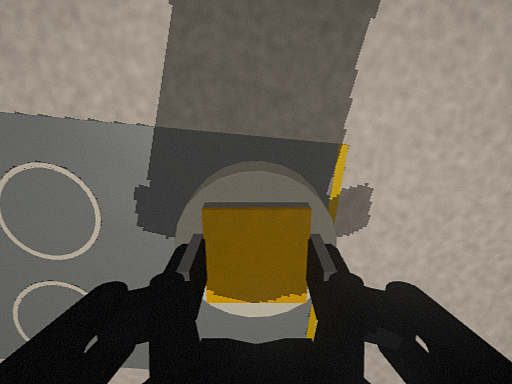

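Request:
drive_tool(commands=[[[0,0.001,0],[0,0,0]],[[0,0.0005,0],[0,0,0]],[[0,0,0],[0,0,0]],[[0,0,0],[0,0,0]],[[0,0,0],[0,0,0]]])

```text
time: 7.32
eef_pos: [0.557, 0.1022, 0.0468]
eef_rot: [[-0.239, 0.0, -0.971], [0.971, -0.0, -0.239], [-0.0, -1.0, -0.0]]
force: [0.5, -0.3, -1.3]
opening: 0.0482
```

Request:
drive_tool(commands=[[[0,0,0],[0,0,0]],[[0,0,0],[0,0,0]],[[0,0,0],[0,0,0]],[[0,-0.02,0],[0,0,0]],[[0,-0.04,0],[0,0,0]]], claw=0.45)

```text
time: 7.95
eef_pos: [0.5561, 0.1022, 0.1061]
eef_rot: [[-0.239, -0.003, -0.971], [0.971, -0.0, -0.239], [0.001, -1.0, 0.003]]
force: [1.2, -0.3, 1.1]
opening: 0.062
```

```bash
python3 w.py w8;  python3 pl.py .5815 -.3275 .13 1.309 10
```

```text
[0.48357724 0.08605583 0.22403361] [[-0.24, 0.97, 0.0], [0.93, 0.23, 0.29], [0.28, 0.07, -0.96]] 306.53143293721405
t 8.0 p [0.5585 0.1023 0.1122] psi 1.8121 tilt(tool) [ 0.0048 -0.     -0.001 ] op 0.0621 F [ 1.4 -0.2  4.8] q [ 0.03  0.36 -0.21  1.   -0.   -0.21]
[[[-0.0423, -0.0018, 0.008], [0, np.float64(0.05), 0]], [[-0.0426, -0.0018, 0.0059], [0, np.float64(0.05), 0]], [[-0.0429, -0.0018, 0.0038], [0, np.float64(0.05), 0]], [[-0.043, -0.0018, 0.0016], [0, np.float64(0.05), 0]], [[-0.043, -0.0018, -0.0006], [0, np.float64(0.05), 0]]]
[[[-0.043, -0.0018, -0.0027], [0, np.float64(0.05), 0]], [[-0.0428, -0.0018, -0.0049], [0, np.float64(0.05), 0]], [[-0.0425, -0.0018, -0.007], [0, np.float64(0.05), 0]], [[-0.0421, -0.0018, -0.0092], [0, np.float64(0.05), 0]], [[-0.0415, -0.0018, -0.0113], [0, np.float64(0.05), 0]]]
norm mm 43.08059284756283 deg -2.8824326506947573
```

View pics/w8.png

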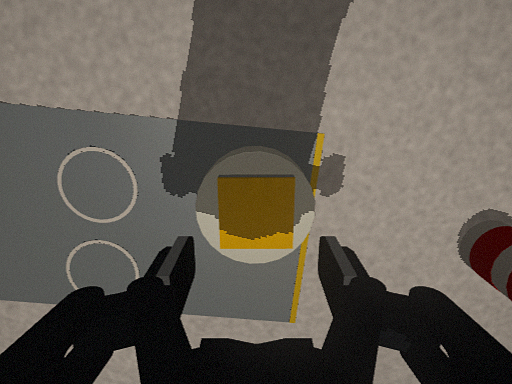

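Request:
drive_tool(commands=[[[-0.042,-0.002,0.008],[0,0.05,0]],[[-0.0425,-0.002,0.006],[0,0.05,0]],[[-0.043,-0.002,0.004],[0,0.05,0]],[[-0.043,-0.002,0.0015],[0,0.05,0]],[[-0.043,-0.002,-0.0005],[0,0.05,0]]])

```text
time: 8.62
eef_pos: [0.5683, -0.1138, 0.1169]
eef_rot: [[0.01, 0.0, -1.0], [1.0, -0.0, 0.01], [-0.0, -1.0, -0.0]]
force: [-0.1, -0.3, -0.2]
opening: 0.0619
```

Request:
drive_tool(commands=[[[-0.043,-0.002,-0.003],[0,0.05,0]],[[-0.043,-0.002,-0.005],[0,0.05,0]],[[-0.0425,-0.002,-0.007],[0,0.05,0]],[[-0.042,-0.002,-0.009],[0,0.05,0]],[[-0.0415,-0.002,-0.0115],[0,0.05,0]]])

```text
time: 9.25
eef_pos: [0.5805, -0.329, 0.1268]
eef_rot: [[0.258, 0.0, -0.966], [0.966, -0.0, 0.258], [-0.0, -1.0, -0.0]]
force: [0.5, -0.1, -0.5]
opening: 0.0619
```

```bash
python3 w.py w9;  python3 pl.py .5815 -.3275 .03 1.309 5
python3 - <<'E'
from h import *
f=np.load('w9.npz'); h=cv2.cvtColor(f['p'],cv2.COLOR_RGB2HSV); m=cv2.inRange(h,(45,110,20),(85,255,255))
cs,_=cv2.findContours(m,0,1); ct=max(cs,key=cv2.contourArea); w=np.array([ray(f,*q,.01)[:2]*1000 for q in ct[:,0]],np.float32); print(cv2.minAreaRect(w),cv2.boundingRect(ct))
E
```

```text
[ 0.50796784 -0.30776405  0.24444543] [[0.26, 0.97, -0.0], [0.92, -0.25, 0.29], [0.28, -0.08, -0.96]] 306.53143293721405
t 9.3 p [ 0.5806 -0.3341  0.1266] psi 1.3049 tilt(tool) [ 0.0017 -0.     -0.0024] op 0.0619 F [-1.7 -2.5  0.7] q [-0.65  0.52  0.09  1.14 -0.   -0.38]
[[[0.0013, 0.0193, 0.0002], [0, np.float64(-0.001), 0]], [[0.0013, 0.0193, 0.0002], [0, np.float64(-0.001), 0]], [[0.0013, 0.0193, 0.0002], [0, np.float64(-0.001), 0]], [[0.0013, 0.0193, 0.0002], [0, np.float64(-0.001), 0]], [[0.0013, 0.0193, 0.0002], [0, np.float64(-0.001), 0]]]
norm mm 19.375533288357374 deg 0.047284587054397205
((581.7149047851562, -327.2643127441406), (49.54104995727539, 50.662322998046875), 74.09001922607422) (226, 163, 63, 61)
```

View pics/w9.png

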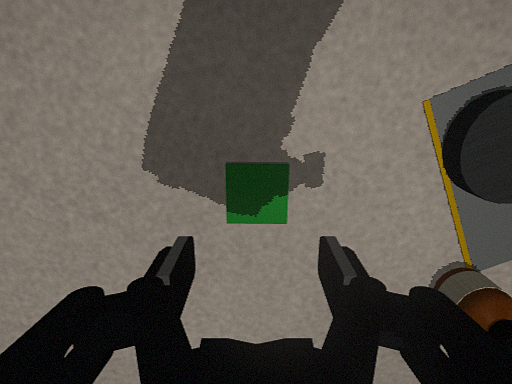

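Request:
drive_tool(commands=[[[0.001,0.03,0],[0,0,0]],[[0.001,0.03,0],[0,0,0]],[[0,0.025,0],[0,0,0]],[[0,0.01,0],[0,0,0]],[[0,0,0],[0,0,0]]])

```text
time: 9.93
eef_pos: [0.581, -0.3254, 0.0315]
eef_rot: [[0.256, -0.001, -0.967], [0.967, 0.0, 0.256], [0.0, -1.0, 0.001]]
force: [0.0, -0.8, -0.5]
opening: 0.0616
```

```bash
python3 pl.py .5815 -.3273 .0225 1.309 5
```

```text
t 9.925 p [ 0.581  -0.3254  0.0315] psi 1.3121 tilt(tool) [-0.0008  0.      0.0003] op 0.0616 F [ 0.  -0.8 -0.5] q [-0.64  0.58 -0.05  0.94  0.   -0.38]
[[[-0.0003, 0.0018, -0.0002], [0, np.float64(0.001), 0]], [[-0.0003, 0.0018, -0.0002], [0, np.float64(0.001), 0]], [[-0.0003, 0.0018, -0.0002], [0, np.float64(0.001), 0]], [[-0.0003, 0.0018, -0.0002], [0, np.float64(0.001), 0]], [[-0.0003, 0.0018, -0.0002], [0, np.float64(0.001), 0]]]
norm mm 1.8442301087517976 deg -0.03529315694309538
```

Request:
drive_tool(commands=[[[-0.002,0.005,-0.001],[0,0,0]],[[0,0.0035,0],[0,0,0]],[[0,0,0],[0,0,0]],[[0,0,0],[0,0,0]],[[0,0,0],[0,0,0]]])

```text
time: 10.55
eef_pos: [0.5816, -0.3278, 0.0235]
eef_rot: [[0.256, 0.0, -0.967], [0.967, -0.0, 0.256], [-0.0, -1.0, -0.0]]
force: [-0.0, 0.1, -0.1]
opening: 0.0622
```

Request:
drive_tool(commands=[[[0,0,0],[0,0,0]],[[0,0,0],[0,0,0]],[[0,0,0],[0,0,0]],[[0,0,0],[0,0,0]],[[0,0,0],[0,0,0]]], claw=0.0)

```text
time: 11.18
eef_pos: [0.5817, -0.3279, 0.0239]
eef_rot: [[0.256, 0.001, -0.967], [0.967, -0.001, 0.256], [-0.0, -1.0, -0.001]]
force: [-1.3, 0.3, 5.2]
opening: 0.0485
```

```bash
python3 w.py w10; python3 pl.py .5915 -.135 .09 1.312 5
```

```text
[ 0.50910839 -0.30676151  0.14145969] [[0.26, 0.97, -0.0], [0.92, -0.24, 0.3], [0.28, -0.08, -0.96]] 306.53143293721405
t 11.225 p [ 0.5818 -0.3279  0.0239] psi 1.312 tilt(tool) [ 0.0009 -0.     -0.0003] op 0.0482 F [-1.2  1.1  5. ] q [-0.64  0.59 -0.05  0.92  0.   -0.38]
[[[0.0378, -0.0132, 0.008], [0, np.float64(0.0), 0]], [[0.0378, -0.0132, 0.008], [0, np.float64(0.0), 0]], [[0.0378, -0.0132, 0.008], [0, np.float64(0.0), 0]], [[0.0378, -0.0132, 0.008], [0, np.float64(0.0), 0]], [[0.0378, -0.0132, 0.008], [0, np.float64(0.0), 0]]]
norm mm 40.82720682911208 deg -0.000494095184459097
```

View pics/w10.png

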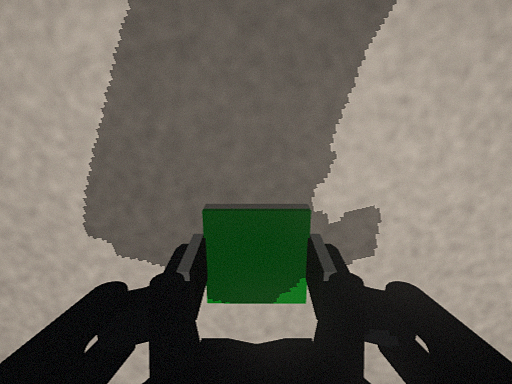

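Gripped, with the panel centred between the pads, around (256,255). Now to the anvil.

Request:
drive_tool(commands=[[[0,-0.04,0],[0,0,0]],[[0.047,-0.02,0.01],[0,0,0]],[[0.047,-0.006,0.01],[0,0,0]],[[0.047,0,0.01],[0,0,0]],[[0.048,0,0.01],[0,0,0]]])

```text
time: 11.85
eef_pos: [0.591, -0.1334, 0.0892]
eef_rot: [[0.256, -0.0, -0.967], [0.967, 0.0, 0.256], [0.0, -1.0, 0.0]]
force: [1.7, -0.1, -1.0]
opening: 0.0485
```

Request:
drive_tool(commands=[[[0,0.01,0],[0,0,0]],[[0,0.01,0],[0,0,0]],[[0,0.01,0],[0,0,0]],[[0,0.005,0],[0,0,0]],[[0,0,0],[0,0,0]]])

```text
time: 12.48
eef_pos: [0.5909, -0.1355, 0.0537]
eef_rot: [[0.257, -0.001, -0.966], [0.966, 0.0, 0.257], [0.0, -1.0, 0.001]]
force: [0.2, -0.1, -1.2]
opening: 0.0482
```

```bash
python3 w.py w11; python3 pl.py .5915 -.135 .0475 1.312 5
```

```text
[ 0.5185024  -0.11433018  0.17137826] [[0.26, 0.97, -0.0], [0.92, -0.25, 0.29], [0.28, -0.08, -0.96]] 306.53143293721405
t 12.525 p [ 0.5912 -0.1354  0.0541] psi 1.3112 tilt(tool) [-0.0003 -0.     -0.    ] op 0.0482 F [ 0.3 -0.7 -0.7] q [-0.36  0.48 -0.18  0.91 -0.   -0.1 ]
[[[0.0001, 0.0013, -0.0], [0, np.float64(-0.0), 0]], [[0.0001, 0.0013, -0.0], [0, np.float64(-0.0), 0]], [[0.0001, 0.0013, -0.0], [0, np.float64(-0.0), 0]], [[0.0001, 0.0013, -0.0], [0, np.float64(-0.0), 0]], [[0.0001, 0.0013, -0.0], [0, np.float64(-0.0), 0]]]
norm mm 1.323127311761068 deg 0.009534441073561594
```

View pics/w11.png

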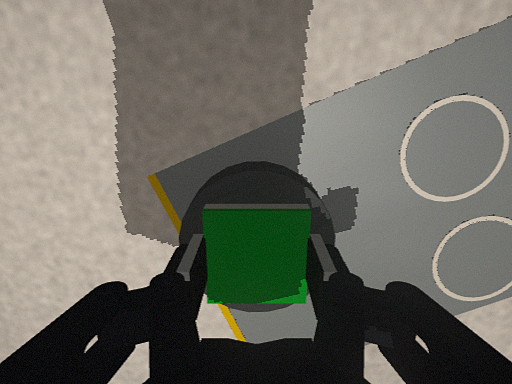

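Request:
drive_tool(commands=[[[0,0.004,0],[0,0,0]],[[0,0.002,0],[0,0,0]],[[0,0.0005,0],[0,0,0]],[[0,0,0],[0,0,0]],[[0,0,0],[0,0,0]]])

```text
time: 13.15
eef_pos: [0.5913, -0.1348, 0.0479]
eef_rot: [[0.256, 0.0, -0.967], [0.967, -0.0, 0.256], [0.0, -1.0, -0.0]]
force: [0.2, 0.3, -0.0]
opening: 0.0479
```

Request:
drive_tool(commands=[[[0,0,0],[0,0,0]],[[0,0,0],[0,0,0]],[[0,0,0],[0,0,0]],[[0,-0.02,0],[0,0,0]],[[0,-0.04,0],[0,0,0]]], claw=0.45)

```text
time: 13.78
eef_pos: [0.5903, -0.1345, 0.107]
eef_rot: [[0.256, -0.003, -0.967], [0.967, 0.001, 0.256], [0.0, -1.0, 0.003]]
force: [0.4, -0.3, 0.6]
opening: 0.0621
```

```bash
python3 w.py w12; python3 pl.py .41 .357 .16 1.312 10;python3 - <<'E'
from h import *
f=np.load('w12.npz'); h=cv2.cvtColor(f['p'],cv2.COLOR_RGB2HSV); m=cv2.inRange(h,(45,110,15),(85,255,255))
cs,_=cv2.findContours(m,0,1); ct=max(cs,key=cv2.contourArea); w=np.array([ray(f,*q,.034)[:2]*1000 for q in ct[:,0]],np.float32); print(cv2.minAreaRect(w),cv2.boundingRect(ct))
E
```

```text
[ 0.51816187 -0.11358465  0.22490578] [[0.26, 0.97, -0.0], [0.92, -0.25, 0.29], [0.28, -0.08, -0.96]] 306.53143293721405
t 13.825 p [ 0.5927 -0.1353  0.1134] psi 1.3121 tilt(tool) [ 0.0051 -0.     -0.0006] op 0.0618 F [ 1.3 -0.9  5.3] q [-0.36  0.43 -0.1   1.04 -0.   -0.1 ]
[[[0.0429, -0.0047, 0.0303], [0, np.float64(0.0), 0]], [[0.0429, -0.0047, 0.0303], [0, np.float64(0.0), 0]], [[0.0429, -0.0047, 0.0303], [0, np.float64(0.0), 0]], [[0.0429, -0.0047, 0.0303], [0, np.float64(0.0), 0]], [[0.0429, -0.0047, 0.0303], [0, np.float64(0.0), 0]]]
[[[0.0429, -0.0047, 0.0303], [0, np.float64(0.0), 0]], [[0.0429, -0.0047, 0.0303], [0, np.float64(0.0), 0]], [[0.0429, -0.0047, 0.0303], [0, np.float64(0.0), 0]], [[0.0429, -0.0047, 0.0303], [0, np.float64(0.0), 0]], [[0.0429, -0.0047, 0.0303], [0, np.float64(0.0), 0]]]
norm mm 52.71644032951132 deg -0.0005757649595702513
((591.2326049804688, -133.14678955078125), (50.62313461303711, 50.75388717651367), 75.14717864990234) (217, 178, 79, 72)
```

View pics/w12.png

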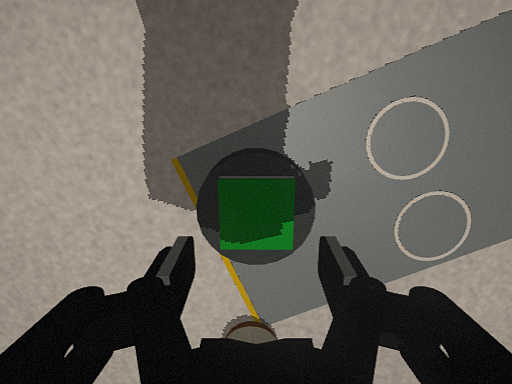

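Request:
drive_tool(commands=[[[0.043,-0.006,0.03],[0,0,0]],[[0.043,-0.006,0.03],[0,0,0]],[[0.043,-0.006,0.03],[0,0,0]],[[0.043,-0.006,0.03],[0,0,0]],[[0.043,-0.006,0.03],[0,0,0]]])

```text
time: 14.45
eef_pos: [0.5006, 0.1128, 0.1381]
eef_rot: [[0.256, 0.001, -0.967], [0.967, 0.0, 0.256], [0.0, -1.0, -0.001]]
force: [0.3, 0.3, -0.2]
opening: 0.0621
```

Request:
drive_tool(commands=[[[0.045,-0.006,0.032],[0,0,0]],[[0.045,-0.006,0.032],[0,0,0]],[[0.045,-0.006,0.032],[0,0,0]],[[0.045,0,0.032],[0,0,0]],[[0.033,0,0.02],[0,0,0]]])

```text
time: 15.08
eef_pos: [0.4115, 0.3573, 0.156]
eef_rot: [[0.254, 0.001, -0.967], [0.967, 0.001, 0.254], [0.001, -1.0, -0.0]]
force: [0.7, -0.2, 0.3]
opening: 0.0623
```

```bash
python3 w.py w13; python3 pl.py .41 .359 .1 1.312 5
```

```text
[0.33889468 0.37815928 0.27366803] [[0.26, 0.97, -0.0], [0.92, -0.24, 0.29], [0.28, -0.08, -0.96]] 306.53143293721405
t 15.125 p [0.4108 0.3602 0.1559] psi 1.3149 tilt(tool) [-0.0003  0.      0.0023] op 0.0617 F [-1.6  2.2 -0.7] q [ 0.57  0.3  -0.18  1.09  0.    0.82]
[[[-0.0003, 0.0112, 0.0001], [0, np.float64(0.001), 0]], [[-0.0003, 0.0112, 0.0001], [0, np.float64(0.001), 0]], [[-0.0003, 0.0112, 0.0001], [0, np.float64(0.001), 0]], [[-0.0003, 0.0112, 0.0001], [0, np.float64(0.001), 0]], [[-0.0003, 0.0112, 0.0001], [0, np.float64(0.001), 0]]]
norm mm 11.19030175496277 deg -0.03303341003280809
```

View pics/w13.png

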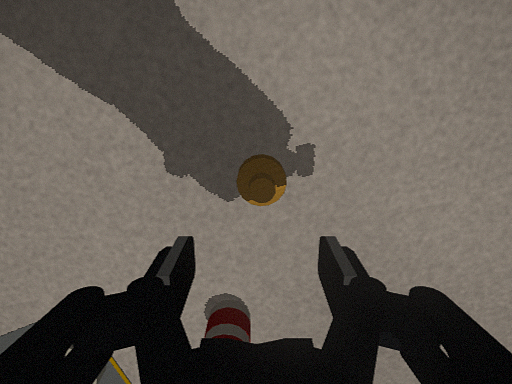

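```bash
python3 pix.py w13 .018 262 181; python3 pix.py w13 .042 262 191;  python3 - <<'E'
from h import *
f=np.load('w13.npz'); h=cv2.cvtColor(f['p'],cv2.COLOR_RGB2HSV); m=cv2.inRange(h,(8,90,15),(30,255,255)); m[230:]=0
cs,_=cv2.findContours(m,0,1); ct=max(cs,key=cv2.contourArea); print(cv2.minEnclosingCircle(ct)); c=cv2.minEnclosingCircle(ct)[0]; print(ray(f,*c,.018))
E
```

```text
(262.0, 181.0) [0.4089 0.3649 0.018 ] depth pt [0.4021 0.3662 0.043 ]
(262.0, 191.0) [0.4103 0.3641 0.042 ] depth pt [0.41   0.3641 0.0428]
((260.9326171875, 179.70382690429688), 25.886302947998047)
[0.40752911 0.36427519 0.018     ]
```

Request:
drive_tool(commands=[[[0.005,0.02,0.003],[0,0,0]],[[0,0.025,0],[0,0,0]],[[0,0.025,0],[0,0,0]],[[0,0.02,0],[0,0,0]],[[0,0,0],[0,0,0]]], claw=0.1)

```text
time: 15.75
eef_pos: [0.4104, 0.3603, 0.0646]
eef_rot: [[0.256, -0.002, -0.967], [0.967, -0.001, 0.256], [-0.002, -1.0, 0.002]]
force: [0.5, 0.2, 0.5]
opening: 0.0471
```

```bash
python3 w.py w14; python3 pl.py .4095 .3635 .048 1.312 5
```

```text
[0.33808781 0.38153282 0.18242536] [[0.26, 0.97, -0.0], [0.92, -0.24, 0.29], [0.28, -0.08, -0.96]] 306.53143293721405
t 15.8 p [0.4109 0.3607 0.0657] psi 1.3119 tilt(tool) [-0.0006 -0.     -0.0006] op 0.0469 F [-0.4  0.2  1.1] q [ 0.57  0.38 -0.32  0.87  0.    0.83]
[[[0.0005, 0.0035, 0.0004], [0, np.float64(-0.0), 0]], [[0.0005, 0.0035, 0.0004], [0, np.float64(-0.0), 0]], [[0.0005, 0.0035, 0.0004], [0, np.float64(-0.0), 0]], [[0.0005, 0.0035, 0.0004], [0, np.float64(-0.0), 0]], [[0.0005, 0.0035, 0.0004], [0, np.float64(-0.0), 0]]]
norm mm 3.5942528102934634 deg 0.0008866212655263872
```

View pics/w14.png

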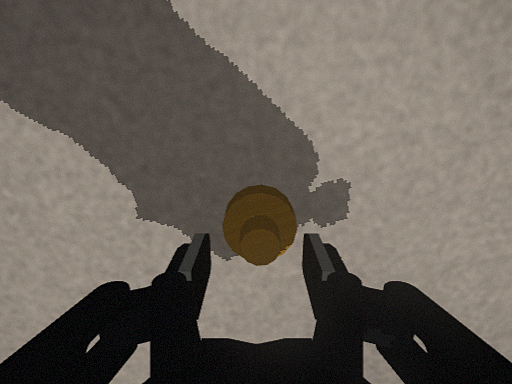

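Request:
drive_tool(commands=[[[0.002,0.007,0.001],[0,0,0]],[[0.0005,0.007,0.001],[0,0,0]],[[0,0.003,0],[0,0,0]],[[0,0,0],[0,0,0]],[[0,0,0],[0,0,0]]])

```text
time: 16.42
eef_pos: [0.4099, 0.3638, 0.049]
eef_rot: [[0.256, 0.0, -0.967], [0.967, 0.0, 0.256], [0.0, -1.0, -0.0]]
force: [-0.2, 0.1, -0.5]
opening: 0.0469
```

Request:
drive_tool(commands=[[[0,0,0],[0,0,0]],[[0,0,0],[0,0,0]],[[0,0,0],[0,0,0]],[[0,0,0],[0,0,0]],[[0,0,0],[0,0,0]]], claw=-0.8)

```text
time: 17.05
eef_pos: [0.4099, 0.3638, 0.0492]
eef_rot: [[0.256, 0.001, -0.967], [0.967, 0.0, 0.256], [0.0, -1.0, -0.001]]
force: [-0.8, 0.2, 4.9]
opening: 0.0197
```

```bash
python3 w.py w15; python3 pl.py .5912 -.134 .13 1.312 10
```

```text
[0.33729081 0.38482724 0.16682128] [[0.26, 0.97, -0.0], [0.92, -0.25, 0.29], [0.28, -0.08, -0.96]] 306.53143293721405
t 17.1 p [0.41   0.3638 0.0492] psi 1.312 tilt(tool) [0.0005 0.     0.0004] op 0.0195 F [-1.7 -1.1  6.3] q [ 0.57  0.4  -0.34  0.83 -0.    0.83]
[[[-0.0435, -0.0081, -0.0303], [0, np.float64(-0.0), 0]], [[-0.0435, -0.0081, -0.0303], [0, np.float64(-0.0), 0]], [[-0.0435, -0.0081, -0.0303], [0, np.float64(-0.0), 0]], [[-0.0435, -0.0081, -0.0303], [0, np.float64(-0.0), 0]], [[-0.0435, -0.0081, -0.0303], [0, np.float64(-0.0), 0]]]
[[[-0.0435, -0.0081, -0.0303], [0, np.float64(-0.0), 0]], [[-0.0435, -0.0081, -0.0303], [0, np.float64(-0.0), 0]], [[-0.0435, -0.0081, -0.0303], [0, np.float64(-0.0), 0]], [[-0.0435, -0.0081, -0.0303], [0, np.float64(-0.0), 0]], [[-0.0435, -0.0081, -0.0303], [0, np.float64(-0.0), 0]]]
norm mm 53.58851981998899 deg 0.0002809443471584089
```

View pics/w15.png

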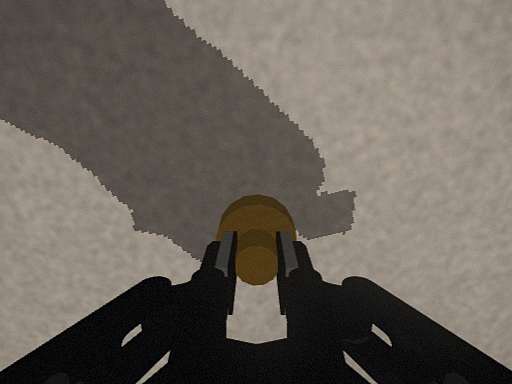

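Request:
drive_tool(commands=[[[0,-0.045,0],[0,0,0]],[[-0.033,-0.03,-0.023],[0,0,0]],[[-0.033,-0.006,-0.023],[0,0,0]],[[-0.033,0,-0.023],[0,0,0]],[[-0.033,0,-0.023],[0,0,0]]])

```text
time: 17.73
eef_pos: [0.465, 0.2114, 0.1296]
eef_rot: [[0.256, -0.0, -0.967], [0.967, -0.0, 0.256], [-0.0, -1.0, 0.0]]
force: [0.3, -0.1, -1.9]
opening: 0.0198
```

Request:
drive_tool(commands=[[[-0.04,0,-0.028],[0,0,0]],[[-0.04,0,-0.028],[0,0,0]],[[-0.04,0,-0.028],[0,0,0]],[[-0.04,0,-0.028],[0,0,0]],[[-0.04,0,-0.028],[0,0,0]]])

```text
time: 18.35
eef_pos: [0.5492, -0.0181, 0.1294]
eef_rot: [[0.256, -0.001, -0.967], [0.967, 0.0, 0.256], [0.0, -1.0, 0.001]]
force: [1.2, 1.4, -2.9]
opening: 0.0198
```

Request:
drive_tool(commands=[[[-0.036,0,-0.025],[0,0,0]],[[-0.036,0,-0.025],[0,0,0]],[[-0.02,0,-0.014],[0,0,0]],[[-0.011,0,-0.007],[0,0,0]],[[0,0,0],[0,0,0]]])

```text
time: 18.98
eef_pos: [0.5912, -0.1342, 0.1294]
eef_rot: [[0.256, -0.001, -0.967], [0.967, 0.0, 0.256], [0.0, -1.0, 0.001]]
force: [-0.1, 0.7, -2.4]
opening: 0.0193
```

```bash
python3 w.py w16; python3 pl.py .5912 -.134 .09 1.312 5
```

```text
[ 0.51871223 -0.11316079  0.24717488] [[0.26, 0.97, -0.0], [0.92, -0.25, 0.29], [0.28, -0.08, -0.96]] 306.53143293721405
t 19.025 p [ 0.591  -0.1335  0.1296] psi 1.3123 tilt(tool) [-0.0008  0.      0.0004] op 0.0194 F [ 0.1 -0.3 -3.2] q [-0.36  0.41 -0.08  1.08  0.   -0.1 ]
[[[-0.0001, 0.0079, -0.0001], [0, np.float64(0.0), 0]], [[-0.0001, 0.0079, -0.0001], [0, np.float64(0.0), 0]], [[-0.0001, 0.0079, -0.0001], [0, np.float64(0.0), 0]], [[-0.0001, 0.0079, -0.0001], [0, np.float64(0.0), 0]], [[-0.0001, 0.0079, -0.0001], [0, np.float64(0.0), 0]]]
norm mm 7.9186228597579875 deg -0.003281111928906328
```

View pics/w16.png

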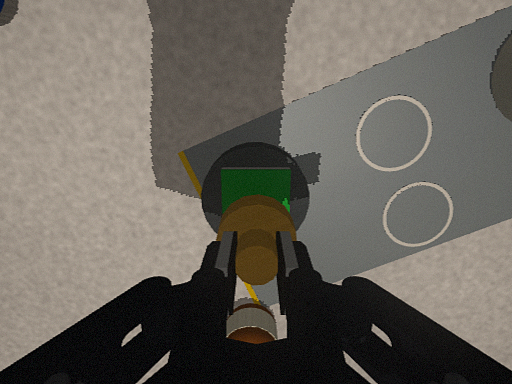

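Request:
drive_tool(commands=[[[0,0.015,0],[0,0,0]],[[0,0.015,0],[0,0,0]],[[0,0.008,0],[0,0,0]],[[0,0.005,0],[0,0,0]],[[0,0,0],[0,0,0]]])

```text
time: 19.65
eef_pos: [0.5913, -0.1343, 0.0864]
eef_rot: [[0.256, -0.001, -0.967], [0.967, 0.0, 0.256], [0.0, -1.0, 0.001]]
force: [-0.4, -0.1, -3.5]
opening: 0.0198
```

Request:
drive_tool(commands=[[[0,0.001,0],[0,0,0]],[[0,0.001,0],[0,0,0]],[[0,0.001,0],[0,0,0]],[[0,0,0],[0,0,0]],[[0,0,0],[0,0,0]]])

```text
time: 20.27
eef_pos: [0.5914, -0.1343, 0.0838]
eef_rot: [[0.256, 0.0, -0.967], [0.967, -0.0, 0.256], [0.0, -1.0, -0.0]]
force: [0.7, 0.1, -1.8]
opening: 0.0194
```

```bash
python3 w.py w17; python3 pl.py .5912 -.134 .083 1.312 5
```

```text
[ 0.51880185 -0.11326976  0.2014822 ] [[0.26, 0.97, -0.0], [0.92, -0.24, 0.29], [0.28, -0.08, -0.96]] 306.53143293721405
t 20.325 p [ 0.5914 -0.1343  0.0838] psi 1.312 tilt(tool) [ 0.0001  0.     -0.    ] op 0.0199 F [ 0.3 -0.  -2.6] q [-0.36  0.45 -0.14  0.98  0.   -0.1 ]
[[[0.0001, 0.0002, 0.0], [0, np.float64(0.0), 0]], [[0.0001, 0.0002, 0.0], [0, np.float64(0.0), 0]], [[0.0001, 0.0002, 0.0], [0, np.float64(0.0), 0]], [[0.0001, 0.0002, 0.0], [0, np.float64(0.0), 0]], [[0.0001, 0.0002, 0.0], [0, np.float64(0.0), 0]]]
norm mm 0.18172508935039458 deg -0.00022316995229702496
```

View pics/w17.png

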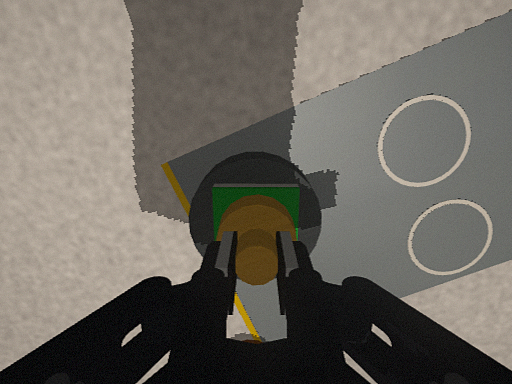

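Request:
drive_tool(commands=[[[0,0.0008,0],[0,0,0]],[[0,0.0004,0],[0,0,0]],[[0,0,0],[0,0,0]],[[0,0,0],[0,0,0]],[[0,0,0],[0,0,0]]])

```text
time: 20.95
eef_pos: [0.5914, -0.1344, 0.0832]
eef_rot: [[0.256, 0.001, -0.967], [0.967, -0.0, 0.256], [-0.0, -1.0, -0.001]]
force: [-2.2, 1.2, 6.0]
opening: 0.0197
```

Request:
drive_tool(commands=[[[0,0,0],[0,0,0]],[[0,0,0],[0,0,0]],[[0,0,0],[0,0,0]],[[0,-0.02,0],[0,0,0]],[[0,-0.04,0],[0,0,0]]], claw=0.1)

```text
time: 21.58
eef_pos: [0.5905, -0.134, 0.1417]
eef_rot: [[0.256, -0.003, -0.967], [0.967, 0.001, 0.256], [0.0, -1.0, 0.004]]
force: [0.1, -0.9, 1.0]
opening: 0.0472
```

```bash
python3 w.py w18; python3 pl.py .55 .289 .2 1.72 10
```

```text
[ 0.51837322 -0.11313361  0.259595  ] [[0.26, 0.97, -0.0], [0.92, -0.25, 0.29], [0.28, -0.08, -0.96]] 306.53143293721405
t 21.625 p [ 0.5927 -0.1348  0.1482] psi 1.312 tilt(tool) [ 0.0051  0.     -0.0005] op 0.047 F [ 1.3 -0.2  4.6] q [-0.36  0.4  -0.05  1.12 -0.   -0.1 ]
[[[0.0399, -0.0052, 0.015], [0, np.float64(-0.041), 0]], [[0.0405, -0.0052, 0.0133], [0, np.float64(-0.041), 0]], [[0.041, -0.0052, 0.0117], [0, np.float64(-0.041), 0]], [[0.0414, -0.0052, 0.01], [0, np.float64(-0.041), 0]], [[0.0418, -0.0052, 0.0083], [0, np.float64(-0.041), 0]]]
[[[0.0421, -0.0052, 0.0066], [0, np.float64(-0.041), 0]], [[0.0423, -0.0052, 0.0049], [0, np.float64(-0.041), 0]], [[0.0425, -0.0052, 0.0031], [0, np.float64(-0.041), 0]], [[0.0426, -0.0052, 0.0014], [0, np.float64(-0.041), 0]], [[0.0426, -0.0052, -0.0003], [0, np.float64(-0.041), 0]]]
norm mm 42.909405467728156 deg 2.3374333920437174
```

View pics/w18.png

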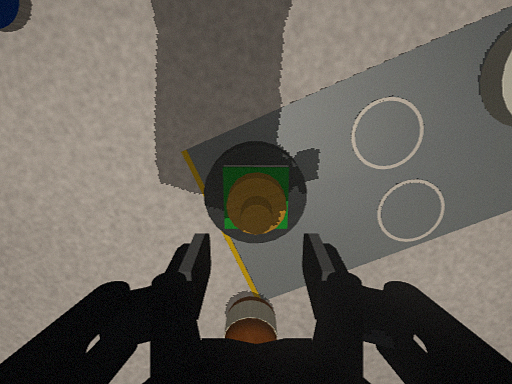

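Request:
drive_tool(commands=[[[0.04,-0.005,0.015],[0,-0.041,0]],[[0.0405,-0.005,0.0135],[0,-0.041,0]],[[0.041,-0.005,0.0115],[0,-0.041,0]],[[0.0415,-0.005,0.01],[0,-0.041,0]],[[0.042,-0.005,0.0085],[0,-0.041,0]]], claw=0.7)

```text
time: 22.25
eef_pos: [0.5696, 0.0794, 0.1677]
eef_rot: [[0.053, 0.0, -0.999], [0.999, 0.0, 0.053], [0.0, -1.0, -0.0]]
force: [0.7, 0.0, -0.1]
opening: 0.0724
```

Request:
drive_tool(commands=[[[0.043,-0.005,0.0065],[0,-0.041,0]],[[0.043,-0.005,0.005],[0,-0.041,0]],[[0.043,-0.005,0.003],[0,-0.041,0]],[[0.043,-0.005,0.0015],[0,-0.041,0]],[[0.04,-0.005,0],[0,-0.041,0]]])

```text
time: 22.88
eef_pos: [0.5478, 0.2914, 0.1926]
eef_rot: [[-0.152, 0.0, -0.988], [0.988, 0.0, -0.152], [0.0, -1.0, -0.0]]
force: [1.1, -0.5, 0.3]
opening: 0.0726
```

```bash
cat > lid.py <<'E'
import sys
from h import *
f=np.load(sys.argv[1]+'.npz'); c=sys.argv[2]
# lid points by depth height 60..76 mm, fit circle
K=f['mtx']; v,u=np.mgrid[:384,:512]; d=f['d']
X=np.stack([(u-K[0,2])/K[0,0]*d,(v-K[1,2])/K[1,1]*d,d],-1)-f['t']; X=X@f['R']
h=cv2.cvtColor(f['p'],cv2.COLOR_RGB2HSV)
m=(cv2.inRange(h,(0,90,15),(9,255,255))|cv2.inRange(h,(170,90,15),(180,255,255))) if c=='red' else cv2.inRange(h,(100,90,15),(130,255,255))
m=((m>0)&(d>0)&(X[...,2]>.064)&(X[...,2]<.078)).astype(np.uint8)
m=cv2.morphologyEx(m,cv2.MORPH_OPEN,np.ones((3,3),np.uint8))
P=X[m>0]; print('z',np.median(P[:,2]),'n',len(P)); (cc,rr)=cv2.minEnclosingCircle((P[:,:2]*1000).astype(np.float32)); print('circle',cc,rr,'mean',P.mean(0).round(4))
E
python3 w.py w19; python3 lid.py w19 red; python3 pl.py .55 .29 .09 1.72 5
```

```text
[0.47360261 0.2818239  0.31029337] [[-0.15, 0.99, -0.0], [0.94, 0.15, 0.29], [0.29, 0.04, -0.96]] 306.53143293721405
z 0.0699067999460142 n 2292
circle (549.8125610351562, 293.5045471191406) 22.98777961730957 mean [0.5487 0.2931 0.0698]
t 22.925 p [0.5472 0.2953 0.1932] psi 1.728 tilt(tool) [0.0011 0.     0.0021] op 0.0724 F [-0.7  1.3 -0.4] q [0.36 0.4  0.07 1.24 0.   0.2 ]
[[[-0.0011, 0.0206, -0.0004], [0, np.float64(0.002), 0]], [[-0.0011, 0.0206, -0.0004], [0, np.float64(0.002), 0]], [[-0.0011, 0.0206, -0.0004], [0, np.float64(0.002), 0]], [[-0.0011, 0.0206, -0.0004], [0, np.float64(0.002), 0]], [[-0.0011, 0.0206, -0.0004], [0, np.float64(0.002), 0]]]
norm mm 20.66924887736606 deg -0.09201379854969301
```

View pics/w19.png

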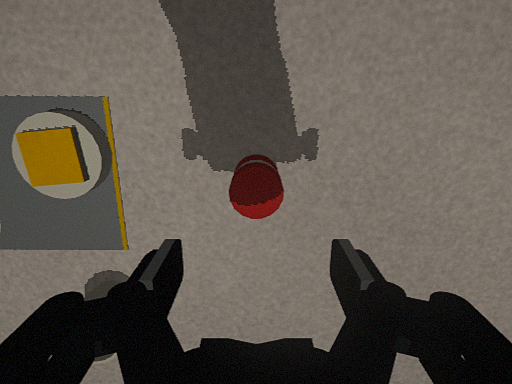

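Request:
drive_tool(commands=[[[0,0.03,-0.002],[0,0,0]],[[0,0.03,0],[0,0,0]],[[0,0.025,0],[0,0,0]],[[0,0.015,0],[0,0,0]],[[0,0,0],[0,0,0]]])

```text
time: 23.55
eef_pos: [0.5497, 0.29, 0.0918]
eef_rot: [[-0.15, -0.002, -0.989], [0.989, -0.001, -0.15], [-0.0, -1.0, 0.002]]
force: [0.2, 0.5, 0.9]
opening: 0.0722
```

```bash
python3 w.py w20; python3 lid.py w20 red; python3 pl.py .5495 .293 .066 1.718 5
```

```text
[0.47568758 0.28054117 0.2095499 ] [[-0.15, 0.99, -0.0], [0.95, 0.14, 0.29], [0.29, 0.04, -0.96]] 306.53143293721405
z 0.0699113380587766 n 5769
circle (549.8941650390625, 293.296142578125) 23.01494026184082 mean [0.548  0.2929 0.0698]
t 23.6 p [0.5502 0.2901 0.0928] psi 1.7218 tilt(tool) [-0. -0. -0.] op 0.0722 F [-0.1 -0.7 -0.1] q [ 0.35  0.47 -0.09  1.01 -0.    0.2 ]
[[[0.0006, 0.0054, 0.0001], [0, np.float64(0.001), 0]], [[0.0006, 0.0054, 0.0001], [0, np.float64(0.001), 0]], [[0.0006, 0.0054, 0.0001], [0, np.float64(0.001), 0]], [[0.0006, 0.0054, 0.0001], [0, np.float64(0.001), 0]], [[0.0006, 0.0054, 0.0001], [0, np.float64(0.001), 0]]]
norm mm 5.391381898086829 deg -0.04398179555966741
```

Request:
drive_tool(commands=[[[0.003,0.01,0],[0,0,0]],[[0,0.01,0],[0,0,0]],[[0,0.006,0],[0,0,0]],[[0,0,0],[0,0,0]],[[0,0,0],[0,0,0]]])

```text
time: 24.22
eef_pos: [0.5497, 0.2932, 0.0667]
eef_rot: [[-0.151, 0.0, -0.989], [0.989, 0.0, -0.151], [0.0, -1.0, -0.0]]
force: [-0.3, -0.5, 0.2]
opening: 0.0725
```

Request:
drive_tool(commands=[[[0,0,0],[0,0,0]],[[0,0,0],[0,0,0]],[[0,0,0],[0,0,0]],[[0,0,0],[0,0,0]],[[0,0,0],[0,0,0]]], claw=-0.2)

```text
time: 24.85
eef_pos: [0.5499, 0.2932, 0.0672]
eef_rot: [[-0.151, 0.001, -0.989], [0.989, 0.0, -0.151], [0.0, -1.0, -0.001]]
force: [0.5, -1.6, 6.5]
opening: 0.0443
```

```bash
python3 w.py w21; python3 lid.py w21 red; python3 pl.py .649 -.006 .16 1.718 10
```

```text
[0.47556061 0.28369809 0.18474933] [[-0.15, 0.99, -0.0], [0.94, 0.14, 0.29], [0.29, 0.04, -0.96]] 306.53143293721405
z 0.07031837219079043 n 7954
circle (549.842529296875, 294.49420166015625) 23.445175170898438 mean [0.5475 0.2946 0.0702]
t 24.9 p [0.5499 0.2932 0.0671] psi 1.722 tilt(tool) [0.001  0.     0.0001] op 0.0442 F [-0.2 -0.8  5. ] q [ 0.36  0.49 -0.12  0.96 -0.    0.2 ]
[[[-0.0311, -0.0093, -0.0053], [0, np.float64(0.0), 0]], [[-0.0311, -0.0093, -0.0053], [0, np.float64(0.0), 0]], [[-0.0311, -0.0093, -0.0053], [0, np.float64(0.0), 0]], [[-0.0311, -0.0093, -0.0053], [0, np.float64(0.0), 0]], [[-0.0311, -0.0093, -0.0053], [0, np.float64(0.0), 0]]]
[[[-0.0311, -0.0093, -0.0054], [0, np.float64(0.0), 0]], [[-0.0311, -0.0093, -0.0054], [0, np.float64(0.0), 0]], [[-0.0311, -0.0093, -0.0054], [0, np.float64(0.0), 0]], [[-0.0311, -0.0093, -0.0054], [0, np.float64(0.0), 0]], [[-0.0311, -0.0093, -0.0054], [0, np.float64(0.0), 0]]]
norm mm 32.8596507220749 deg -0.022701060840700223
```

View pics/w21.png

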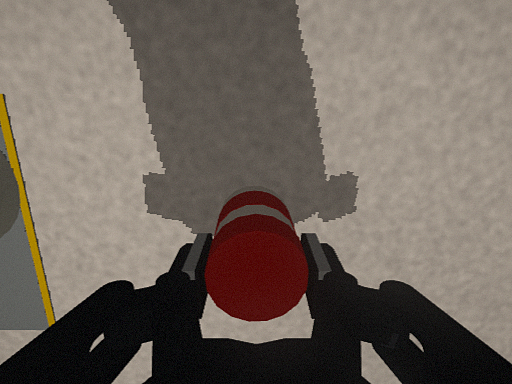

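Request:
drive_tool(commands=[[[0,-0.03,0],[0,0,0]],[[0,-0.045,0],[0,0,0]],[[-0.02,-0.02,-0.003],[0,0,0]],[[-0.03,0,-0.005],[0,0,0]],[[-0.035,0,-0.006],[0,0,0]]])

```text
time: 25.52
eef_pos: [0.5762, 0.2108, 0.1616]
eef_rot: [[-0.152, -0.0, -0.988], [0.988, 0.0, -0.152], [0.0, -1.0, 0.0]]
force: [0.3, 0.3, -0.9]
opening: 0.0447
```

Request:
drive_tool(commands=[[[-0.035,0,-0.006],[0,0,0]],[[-0.035,0,-0.006],[0,0,0]],[[-0.035,0,-0.006],[0,0,0]],[[-0.035,0,-0.006],[0,0,0]],[[-0.035,0,-0.006],[0,0,0]]])

```text
time: 26.15
eef_pos: [0.6323, 0.0417, 0.1611]
eef_rot: [[-0.151, -0.001, -0.989], [0.989, 0.0, -0.151], [0.0, -1.0, 0.001]]
force: [-0.4, 0.2, -0.8]
opening: 0.0446
```

Request:
drive_tool(commands=[[[-0.025,0,-0.005],[0,0,0]],[[-0.016,0,-0.003],[0,0,0]],[[-0.01,0,-0.0015],[0,0,0]],[[0,0,0],[0,0,0]],[[0,0,0],[0,0,0]]])

```text
time: 26.78
eef_pos: [0.6491, -0.0054, 0.1616]
eef_rot: [[-0.151, -0.0, -0.988], [0.988, 0.0, -0.151], [0.0, -1.0, 0.0]]
force: [-0.9, 0.5, -1.0]
opening: 0.0442
```

```bash
python3 w.py w22; python3 lid.py w22 red; python3 pl.py .649 -.006 .08 1.718 5
```

```text
[ 0.57492571 -0.01500105  0.27929748] [[-0.15, 0.99, -0.0], [0.94, 0.14, 0.29], [0.29, 0.04, -0.96]] 306.53143293721405
z nan n 0
circle (0.0, 0.0) 0.0 mean [nan nan nan]
t 26.825 p [ 0.6491 -0.0054  0.1617] psi 1.7229 tilt(tool) [0.     0.     0.0002] op 0.0444 F [ 0.3 -0.4 -2.1] q [-0.14  0.46  0.09  1.2   0.   -0.29]
[[[-0.0001, 0.0163, 0.0], [0, np.float64(0.001), 0]], [[-0.0001, 0.0163, 0.0], [0, np.float64(0.001), 0]], [[-0.0001, 0.0163, 0.0], [0, np.float64(0.001), 0]], [[-0.0001, 0.0163, 0.0], [0, np.float64(0.001), 0]], [[-0.0001, 0.0163, 0.0], [0, np.float64(0.001), 0]]]
norm mm 16.338692797824955 deg -0.05632983546220797
  return _methods._mean(a, axis=axis, dtype=dtype,
  ret = ret.dtype.type(ret / rcount)
lid.py:11: RuntimeWarning: Mean of empty slice.
  P=X[m>0]; print('z',np.median(P[:,2]),'n',len(P)); (cc,rr)=cv2.minEnclosingCircle((P[:,:2]*1000).astype(np.float32)); print('circle',cc,rr,'mean',P.mean(0).round(4))
  ret = um.true_divide(
```

View pics/w22.png

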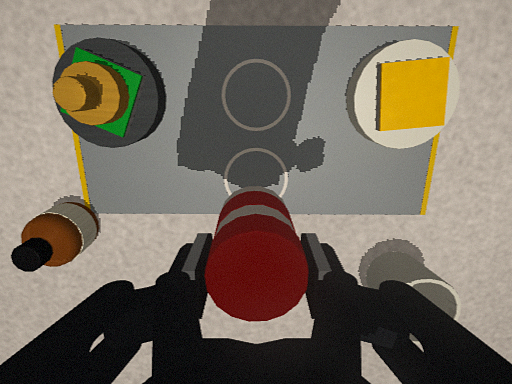

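```bash
python3 pix.py w22 0 392 262 256 95 256 179 77 220; python3 pix.py w22 .06 437 300
```

```text
(392.0, 262.0) [0.7157 0.1476 0.    ] depth pt [0.7046 0.1347 0.0221]
(256.0, 95.0) [ 0.5747 -0.0153  0.    ] depth pt [ 5.747e-01 -1.530e-02  5.000e-04]
(256.0, 179.0) [ 0.6495 -0.0039  0.    ] depth pt [ 0.6491 -0.0039  0.0015]
(77.0, 220.0) [ 0.7173 -0.1716  0.    ] depth pt [ 0.7024 -0.1552  0.0293]
(437.0, 300.0) [0.7147 0.1602 0.06  ] depth pt [0.7292 0.1783 0.0373]
```

Request:
drive_tool(commands=[[[0,0.02,0],[0,0,0]],[[0,0.025,0],[0,0,0]],[[0,0.025,0],[0,0,0]],[[0,0.014,0],[0,0,0]],[[0,0.006,0],[0,0,0]]])

```text
time: 27.45
eef_pos: [0.6491, -0.0058, 0.0711]
eef_rot: [[-0.151, -0.001, -0.989], [0.989, 0.0, -0.151], [0.0, -1.0, 0.001]]
force: [-0.4, -0.2, -0.7]
opening: 0.0445
```

Request:
drive_tool(commands=[[[0,0.002,0],[0,0,0]],[[0,0.001,0],[0,0,0]],[[0,0.001,0],[0,0,0]],[[0,0,0],[0,0,0]],[[0,0,0],[0,0,0]]])

```text
time: 28.08
eef_pos: [0.6494, -0.0063, 0.0678]
eef_rot: [[-0.151, 0.0, -0.989], [0.989, -0.0, -0.151], [-0.0, -1.0, -0.0]]
force: [-0.4, 0.4, -1.4]
opening: 0.0443
```

```bash
python3 w.py w23; python3 lid.py w23 red; python3 pl.py .649 -.006 .067 1.718 5
```

```text
[ 0.5751546  -0.01573767  0.18540622] [[-0.15, 0.99, -0.0], [0.94, 0.14, 0.29], [0.29, 0.04, -0.96]] 306.53143293721405
z 0.07085432549528761 n 7996
circle (649.8016357421875, -4.38917350769043) 23.65901756286621 mean [ 0.6469 -0.0049  0.0707]
t 28.125 p [ 0.6494 -0.0062  0.0677] psi 1.7219 tilt(tool) [ 0.0002  0.     -0.    ] op 0.0443 F [ 0.2 -0.1 -2. ] q [-0.14  0.53 -0.05  0.99  0.   -0.29]
[[[0.0001, 0.0001, 0.0001], [0, np.float64(0.001), 0]], [[0.0001, 0.0001, 0.0001], [0, np.float64(0.001), 0]], [[0.0001, 0.0001, 0.0001], [0, np.float64(0.001), 0]], [[0.0001, 0.0001, 0.0001], [0, np.float64(0.001), 0]], [[0.0001, 0.0001, 0.0001], [0, np.float64(0.001), 0]]]
norm mm 0.1718216218921818 deg -0.04507825231733178
```

Request:
drive_tool(commands=[[[0,0.0008,0],[0,0,0]],[[0,0.0004,0],[0,0,0]],[[0,0,0],[0,0,0]],[[0,0,0],[0,0,0]],[[0,0,0],[0,0,0]]])

```text
time: 28.75
eef_pos: [0.6496, -0.0062, 0.0672]
eef_rot: [[-0.151, 0.001, -0.989], [0.989, -0.0, -0.151], [-0.0, -1.0, -0.001]]
force: [-1.0, -0.0, 5.3]
opening: 0.0444
```

Request:
drive_tool(commands=[[[0,0,0],[0,0,0]],[[0,0,0],[0,0,0]],[[0,0,0],[0,0,0]],[[0,0,0],[0,0,0]],[[0,-0.02,0],[0,0,0]]], claw=0.7)

```text
time: 29.38
eef_pos: [0.6484, -0.0061, 0.0851]
eef_rot: [[-0.151, -0.003, -0.989], [0.989, 0.0, -0.151], [0.001, -1.0, 0.003]]
force: [-0.7, 1.0, 0.2]
opening: 0.0725
```

Request:
drive_tool(commands=[[[0,-0.04,0],[0,0,0]],[[0,-0.04,0],[0,0,0]],[[0,-0.01,0],[0,0,0]],[[0,0,0],[0,0,0]],[[0,0,0],[0,0,0]]])

```text
time: 30.0
eef_pos: [0.6488, -0.0061, 0.1748]
eef_rot: [[-0.151, -0.002, -0.989], [0.989, 0.0, -0.151], [0.001, -1.0, 0.002]]
force: [0.1, -0.3, 0.1]
opening: 0.0726
```

```bash
python3 w.py w24; python3 lid.py w24 red; python3 pl.py .404 -.2765 .195 1.722 10
```

```text
[ 0.57481165 -0.01568043  0.29261064] [[-0.15, 0.99, -0.0], [0.95, 0.14, 0.29], [0.29, 0.04, -0.96]] 306.53143293721405
z 0.0699368602846948 n 2593
circle (649.518310546875, -6.325811862945557) 22.898488998413086 mean [ 0.6486 -0.0067  0.0699]
t 30.05 p [ 0.6487 -0.0062  0.1747] psi 1.722 tilt(tool) [-0.0025 -0.      0.0007] op 0.0725 F [0.3 0.2 1.2] q [-0.14  0.46  0.12  1.23 -0.   -0.29]
[[[-0.023, -0.002, 0.0283], [0, np.float64(-0.0), 0]], [[-0.023, -0.002, 0.0283], [0, np.float64(-0.0), 0]], [[-0.023, -0.002, 0.0283], [0, np.float64(-0.0), 0]], [[-0.023, -0.002, 0.0283], [0, np.float64(-0.0), 0]], [[-0.023, -0.002, 0.0283], [0, np.float64(-0.0), 0]]]
[[[-0.023, -0.002, 0.0283], [0, np.float64(-0.0), 0]], [[-0.023, -0.002, 0.0283], [0, np.float64(-0.0), 0]], [[-0.023, -0.002, 0.0283], [0, np.float64(-0.0), 0]], [[-0.023, -0.002, 0.0283], [0, np.float64(-0.0), 0]], [[-0.023, -0.002, 0.0283], [0, np.float64(-0.0), 0]]]
norm mm 36.521716298719134 deg 0.00016767464158154455
```

View pics/w24.png

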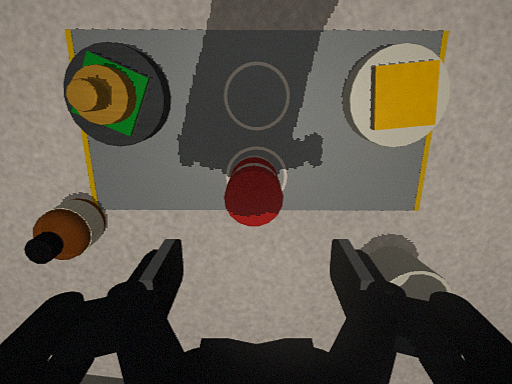

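Red jar stands at (0.6495, -0.006), essentially on the rear circle's centre. On to the blue jar.

Request:
drive_tool(commands=[[[-0.025,-0.004,0.031],[0,0,0]],[[-0.025,-0.004,0.031],[0,0,0]],[[-0.025,-0.004,0.031],[0,0,0]],[[-0.025,-0.004,0.031],[0,0,0]],[[-0.025,-0.004,0.031],[0,0,0]]])

```text
time: 30.68
eef_pos: [0.5136, -0.1538, 0.1954]
eef_rot: [[-0.151, -0.002, -0.989], [0.989, 0.001, -0.151], [0.001, -1.0, 0.001]]
force: [-0.2, -0.4, -0.5]
opening: 0.0727
```

Request:
drive_tool(commands=[[[-0.025,0,0.031],[0,0,0]],[[-0.025,0,0.031],[0,0,0]],[[-0.025,0,0.031],[0,0,0]],[[-0.018,0,0.022],[0,0,0]],[[-0.012,0,0.013],[0,0,0]]])

```text
time: 31.3
eef_pos: [0.4031, -0.2769, 0.1956]
eef_rot: [[-0.15, -0.001, -0.989], [0.989, 0.001, -0.15], [0.001, -1.0, 0.001]]
force: [0.9, 0.0, 1.1]
opening: 0.0726
```

```bash
python3 w.py w25; python3 lid.py w25 blue; python3 pl.py .404 -.2765 .1 1.722 5
```

```text
[ 0.32903709 -0.2863963   0.31334197] [[-0.15, 0.99, 0.0], [0.95, 0.14, 0.29], [0.29, 0.04, -0.96]] 306.53143293721405
z 0.0699355036593598 n 2218
circle (402.92169189453125, -278.5906066894531) 22.889860153198242 mean [ 0.402  -0.2788  0.0699]
t 31.35 p [ 0.4027 -0.2779  0.1957] psi 1.7206 tilt(tool) [-0.0012  0.      0.0004] op 0.0727 F [-0.3 -1.2  0.1] q [-0.78  0.18 -0.24  1.15 -0.   -0.93]
[[[0.0002, 0.0191, -0.0003], [0, np.float64(-0.0), 0]], [[0.0002, 0.0191, -0.0003], [0, np.float64(-0.0), 0]], [[0.0002, 0.0191, -0.0003], [0, np.float64(-0.0), 0]], [[0.0002, 0.0191, -0.0003], [0, np.float64(-0.0), 0]], [[0.0002, 0.0191, -0.0003], [0, np.float64(-0.0), 0]]]
norm mm 19.149387603087217 deg 0.015547568078270298
```

View pics/w25.png

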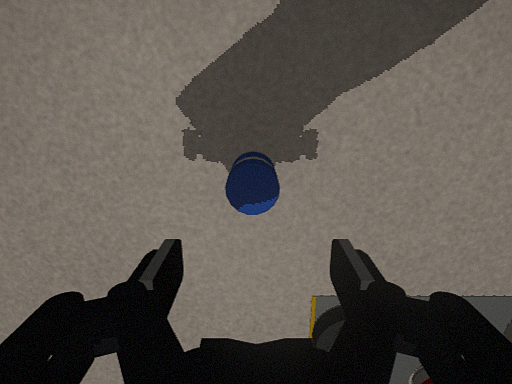

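Request:
drive_tool(commands=[[[-0.001,0.03,0],[0,0,0]],[[0,0.03,0],[0,0,0]],[[0,0.025,0],[0,0,0]],[[0,0.015,0],[0,0,0]],[[0,0,0],[0,0,0]]])

```text
time: 31.98
eef_pos: [0.4042, -0.2763, 0.0951]
eef_rot: [[-0.151, -0.002, -0.988], [0.988, 0.002, -0.151], [0.002, -1.0, 0.002]]
force: [-1.2, 0.4, -0.2]
opening: 0.0726
```

```bash
python3 w.py w26; python3 lid.py w26 blue; python3 pl.py .403 -.2785 .067 1.722 5
```

```text
[ 0.33020636 -0.28605888  0.21294248] [[-0.15, 0.99, 0.0], [0.95, 0.14, 0.29], [0.29, 0.05, -0.96]] 306.53143293721405
z 0.06991692607632263 n 5563
circle (403.06097412109375, -278.3817443847656) 22.98914337158203 mean [ 0.4013 -0.2787  0.0698]
t 32.025 p [ 0.4045 -0.2767  0.096 ] psi 1.7225 tilt(tool) [-0.0007 -0.      0.0011] op 0.0724 F [ 0.1 -0.   1.6] q [-0.77  0.26 -0.41  0.9   0.   -0.92]
[[[-0.0003, 0.0058, 0.0004], [0, np.float64(0.0), 0]], [[-0.0003, 0.0058, 0.0004], [0, np.float64(0.0), 0]], [[-0.0003, 0.0058, 0.0004], [0, np.float64(0.0), 0]], [[-0.0003, 0.0058, 0.0004], [0, np.float64(0.0), 0]], [[-0.0003, 0.0058, 0.0004], [0, np.float64(0.0), 0]]]
norm mm 5.825984274073981 deg -0.006284228118773761
```

Request:
drive_tool(commands=[[[-0.0015,0.01,0.0015],[0,0,0]],[[0,0.012,0],[0,0,0]],[[0,0.007,0],[0,0,0]],[[0,0,0],[0,0,0]],[[0,0,0],[0,0,0]]])

```text
time: 32.65
eef_pos: [0.4032, -0.279, 0.0675]
eef_rot: [[-0.151, 0.0, -0.989], [0.989, -0.0, -0.151], [-0.0, -1.0, -0.0]]
force: [-0.2, -0.4, 0.3]
opening: 0.0727
```

Request:
drive_tool(commands=[[[0,0,0],[0,0,0]],[[0,0,0],[0,0,0]],[[0,0,0],[0,0,0]],[[0,0,0],[0,0,0]],[[0,0,0],[0,0,0]]], claw=-0.2)

```text
time: 33.28
eef_pos: [0.4033, -0.2791, 0.0679]
eef_rot: [[-0.151, 0.001, -0.989], [0.989, -0.001, -0.151], [-0.001, -1.0, -0.001]]
force: [-0.4, -0.1, 5.5]
opening: 0.0442
```

```bash
python3 w.py w27; python3 lid.py w27 blue; python3 pl.py .5746 -.0165 .165 1.722 10
```

```text
[ 0.32902762 -0.28850971  0.18557043] [[-0.15, 0.99, -0.0], [0.94, 0.14, 0.29], [0.29, 0.04, -0.96]] 306.53143293721405
z 0.07016706790094922 n 7823
circle (404.1416015625, -277.2825622558594) 24.19835662841797 mean [ 0.4008 -0.2777  0.07  ]
t 33.325 p [ 0.4033 -0.2791  0.068 ] psi 1.7221 tilt(tool) [ 0.0007  0.     -0.0007] op 0.0447 F [-0.   1.2  4.9] q [-0.78  0.29 -0.45  0.83  0.   -0.93]
[[[0.0234, -0.0097, -0.0209], [0, np.float64(0.0), 0]], [[0.0234, -0.0097, -0.0209], [0, np.float64(0.0), 0]], [[0.0234, -0.0097, -0.0209], [0, np.float64(0.0), 0]], [[0.0234, -0.0097, -0.0209], [0, np.float64(0.0), 0]], [[0.0234, -0.0097, -0.0209], [0, np.float64(0.0), 0]]]
[[[0.0234, -0.0097, -0.0209], [0, np.float64(0.0), 0]], [[0.0234, -0.0097, -0.0209], [0, np.float64(0.0), 0]], [[0.0234, -0.0097, -0.0209], [0, np.float64(0.0), 0]], [[0.0234, -0.0097, -0.0209], [0, np.float64(0.0), 0]], [[0.0234, -0.0097, -0.0209], [0, np.float64(0.0), 0]]]
norm mm 32.81735474265207 deg -0.00033483452610619545
```

View pics/w27.png

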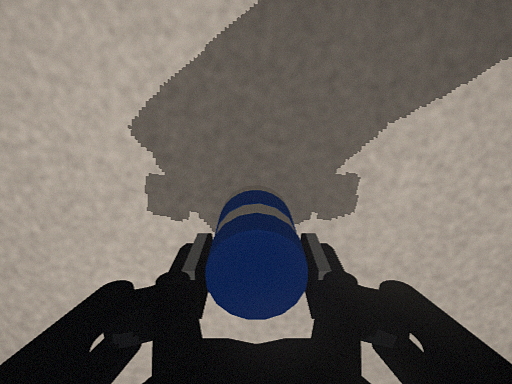

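Request:
drive_tool(commands=[[[0,-0.03,0],[0,0,0]],[[0,-0.045,0],[0,0,0]],[[0.014,-0.03,-0.0125],[0,0,0]],[[0.022,0,-0.0195],[0,0,0]],[[0.025,0,-0.0225],[0,0,0]]])

```text
time: 33.95
eef_pos: [0.4482, -0.21, 0.1729]
eef_rot: [[-0.15, 0.001, -0.989], [0.989, -0.001, -0.15], [-0.001, -1.0, -0.001]]
force: [0.8, 0.5, -0.8]
opening: 0.0443
```

Request:
drive_tool(commands=[[[0.026,0,-0.023],[0,0,0]],[[0.026,0,-0.023],[0,0,0]],[[0.026,0,-0.023],[0,0,0]],[[0.026,0,-0.023],[0,0,0]],[[0.026,0,-0.023],[0,0,0]]])

```text
time: 34.58
eef_pos: [0.5423, -0.0635, 0.1723]
eef_rot: [[-0.151, -0.0, -0.989], [0.989, -0.0, -0.151], [0.0, -1.0, 0.0]]
force: [-0.2, -0.8, -0.3]
opening: 0.0445
```

Request:
drive_tool(commands=[[[0.02,0,-0.018],[0,0,0]],[[0.014,0,-0.0125],[0,0,0]],[[0.009,0,-0.009],[0,0,0]],[[0,0,0],[0,0,0]],[[0,0,0],[0,0,0]]])

```text
time: 35.2
eef_pos: [0.5742, -0.0167, 0.1724]
eef_rot: [[-0.15, -0.0, -0.989], [0.989, -0.0, -0.15], [-0.0, -1.0, 0.0]]
force: [0.5, 0.5, -0.6]
opening: 0.0443
```

```bash
python3 w.py w28; python3 pl.py .5746 -.0165 .08 1.722 5
```

```text
[ 0.49998207 -0.02608836  0.29002761] [[-0.15, 0.99, -0.0], [0.95, 0.14, 0.29], [0.29, 0.04, -0.96]] 306.53143293721405
t 35.25 p [ 0.5741 -0.0167  0.1724] psi 1.7213 tilt(tool) [-0.0002  0.     -0.0001] op 0.0441 F [ 0.   0.5 -0.9] q [-0.18  0.34 -0.08  1.15 -0.   -0.33]
[[[0.0, 0.0185, -0.0001], [0, np.float64(-0.0), 0]], [[0.0, 0.0185, -0.0001], [0, np.float64(-0.0), 0]], [[0.0, 0.0185, -0.0001], [0, np.float64(-0.0), 0]], [[0.0, 0.0185, -0.0001], [0, np.float64(-0.0), 0]], [[0.0, 0.0185, -0.0001], [0, np.float64(-0.0), 0]]]
norm mm 18.478825283381795 deg 0.008422048999207071
```

View pics/w28.png

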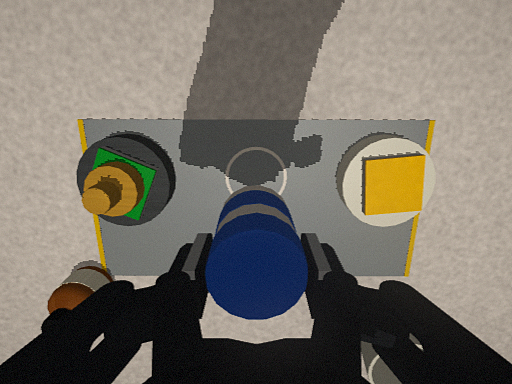

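Request:
drive_tool(commands=[[[0,0.022,0],[0,0,0]],[[0,0.027,0],[0,0,0]],[[0,0.027,0],[0,0,0]],[[0,0.016,0],[0,0,0]],[[0,0.007,0],[0,0,0]]])

```text
time: 35.88
eef_pos: [0.5742, -0.0164, 0.0729]
eef_rot: [[-0.15, -0.001, -0.989], [0.989, 0.0, -0.15], [0.0, -1.0, 0.001]]
force: [-0.3, 0.3, -0.8]
opening: 0.0442
```

Request:
drive_tool(commands=[[[0,0.002,0],[0,0,0]],[[0,0.0015,0],[0,0,0]],[[0,0.001,0],[0,0,0]],[[0,0,0],[0,0,0]],[[0,0,0],[0,0,0]]])

```text
time: 36.5
eef_pos: [0.5745, -0.0161, 0.0691]
eef_rot: [[-0.151, 0.0, -0.989], [0.989, -0.0, -0.151], [-0.0, -1.0, -0.0]]
force: [-0.3, 0.1, -0.5]
opening: 0.0443
```

```bash
python3 w.py w29; python3 pl.py .5746 -.0165 .068 1.722 5
```

```text
[ 0.50030256 -0.02557982  0.18671439] [[-0.15, 0.99, -0.0], [0.94, 0.14, 0.29], [0.29, 0.04, -0.96]] 306.53143293721405
t 36.55 p [ 0.5745 -0.0161  0.069 ] psi 1.7221 tilt(tool) [ 0.0002  0.     -0.0001] op 0.0444 F [ 0.  -0.9 -0.2] q [-0.17  0.42 -0.25  0.91 -0.   -0.33]
[[[-0.0001, 0.0002, -0.0], [0, np.float64(0.0), 0]], [[-0.0001, 0.0002, -0.0], [0, np.float64(0.0), 0]], [[-0.0001, 0.0002, -0.0], [0, np.float64(0.0), 0]], [[-0.0001, 0.0002, -0.0], [0, np.float64(0.0), 0]], [[-0.0001, 0.0002, -0.0], [0, np.float64(0.0), 0]]]
norm mm 0.22486732635518678 deg -0.0006934631042163308
```

View pics/w29.png

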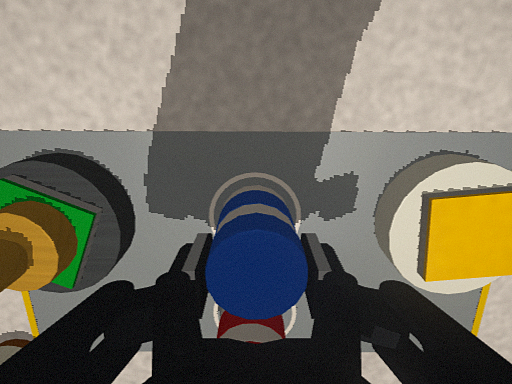

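Request:
drive_tool(commands=[[[0,0.001,0],[0,0,0]],[[0,0.0005,0],[0,0,0]],[[0,0,0],[0,0,0]],[[0,0,0],[0,0,0]],[[0,0,0],[0,0,0]]])

```text
time: 37.17
eef_pos: [0.5747, -0.0161, 0.068]
eef_rot: [[-0.151, 0.001, -0.989], [0.989, -0.0, -0.151], [-0.0, -1.0, -0.001]]
force: [-0.8, 0.1, 5.6]
opening: 0.0443
```

Request:
drive_tool(commands=[[[0,0,0],[0,0,0]],[[0,0,0],[0,0,0]],[[0,0,0],[0,0,0]],[[0,0,0],[0,0,0]],[[0,-0.02,0],[0,0,0]]], claw=0.45)

```text
time: 37.8
eef_pos: [0.5736, -0.016, 0.0863]
eef_rot: [[-0.151, -0.003, -0.989], [0.989, 0.0, -0.151], [0.001, -1.0, 0.003]]
force: [0.5, 0.2, 0.3]
opening: 0.0617
```

Request:
drive_tool(commands=[[[0,-0.04,0],[0,0,0]],[[0,-0.045,0],[0,0,0]],[[0,-0.045,0],[0,0,0]],[[0,-0.01,0],[0,0,0]],[[0,0,0.03],[0,0,0]]])

```text
time: 38.42
eef_pos: [0.5457, -0.0207, 0.2272]
eef_rot: [[-0.151, 0.001, -0.989], [0.989, -0.0, -0.151], [-0.0, -1.0, -0.001]]
force: [-1.3, -0.3, -0.1]
opening: 0.0618
```

Request:
drive_tool(commands=[[[0,-0.01,0.05],[0,0,0]],[[0,-0.01,0.05],[0,0,0]],[[0,0,0.02],[0,0,0]],[[0,0,0],[0,0,0]],[[0,0,0],[0,0,0]]])

```text
time: 39.05
eef_pos: [0.4271, -0.0388, 0.2469]
eef_rot: [[-0.15, -0.0, -0.989], [0.989, 0.0, -0.15], [0.0, -1.0, 0.0]]
force: [0.4, -0.5, 0.8]
opening: 0.0622
```

```bash
python3 w.py w30; python3 lid.py w30 blue; python3 lid.py w30 red
python3 - <<'E'
from h import *
p,d=r.read_camera('scene'); save('sc1',p[90:300,120:470].repeat(2,0).repeat(2,1))
s=r.sense(); print(s['time'],s['eef_pos'])
E
```

```text
[ 0.35292144 -0.04830157  0.36462686] [[-0.15, 0.99, -0.0], [0.95, 0.14, 0.29], [0.29, 0.04, -0.96]] 306.53143293721405
z 0.069771443440296 n 1137
circle (574.467041015625, -15.504746437072754) 23.31796646118164 mean [ 0.5724 -0.016   0.0696]
z 0.06842771358372667 n 107
circle (630.69091796875, -8.395410537719727) 11.462576866149902 mean [ 0.6289 -0.0087  0.0679]
39.15 [ 0.42712989 -0.03870563  0.24682617]
```

View pics/w30.png

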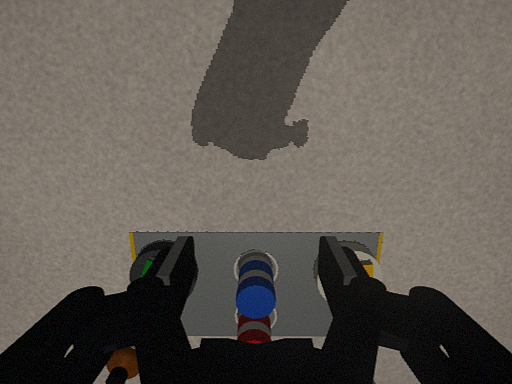

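View pics/sc1.png

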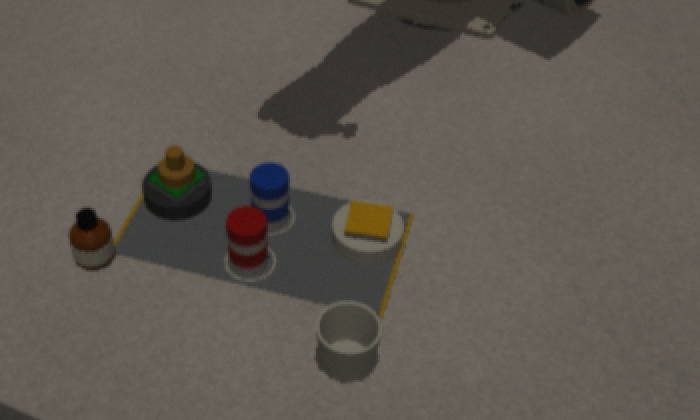

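Run:
```python
from h import *
p,d=r.read_camera('top'); save('top1',cv2.resize(p[110:260,130:390],None,fx=3,fy=3)); cp=r.camera_params('top')
h=cv2.cvtColor(p,cv2.COLOR_RGB2HSV)
for k,lo,hi,z in(('yel',(20,130,40),(32,255,255),.034),('green',(45,110,20),(85,255,255),.034),('blue',(105,130,20),(130,255,255),.07),('red',(172,120,40),(180,255,255),.07),('brass',(12,100,30),(19,255,255),.06)):
    m=cv2.inRange(h,lo,hi); m[:145]=0;m[215:]=0;m[:,:215]=0;m[:,325:]=0
    cs,_=cv2.findContours(m,0,1)
    if cs:
        ct=max(cs,key=cv2.contourArea); print(k,np.round(cv2.minAreaRect(np.array([ray(cp,*q,z)[:2]*1000 for q in ct[:,0]],np.float32))[:2],1))
```

```text
yel [[555.6 101.7]
 [ 47.5  46.2]]
green [[ 578.2 -130.8]
 [  50.2   23.2]]
blue [[571.1 -16.2]
 [ 36.7  43. ]]
red [[620.6 -11.1]
 [  0.    0. ]]
brass [[ 582.9 -132.6]
 [  26.7   35.6]]
```

View pics/top1.png

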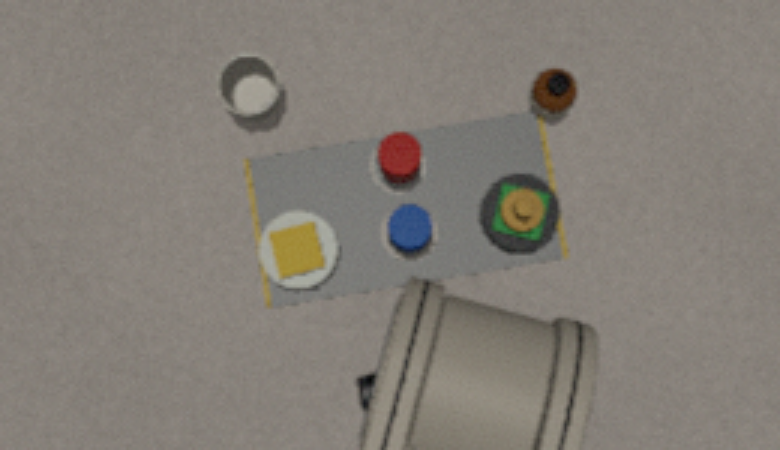

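The top view shows the layout right: yellow on the pedestal (298,250), weight on the green panel (522,210), blue (410,228) and red (400,157) jars in their circles, and the cup and bottle where they were. Handing in.

```bash
python3 -c "
from workcell import r
print(r.hand_in())"
```

```text
the job is handed in; nothing more can be done
None
```

The coating test is set out and handed in at about 39 s of the 128 s allowed; the hand-in reports no verdict. The gripper is clear of everything, about 0.25 m up and back from the mat.

| Item | Offset from its target at the last check |
|---|---|
| Yellow panel | about 1–2 mm from the pedestal centre |
| Green panel | about 2 mm from the anvil centre |
| Brass weight | centred to about 2 mm on the green panel; upright |
| Blue jar | about 1 mm from its circle's centre; upright |
| Red jar | about 2 mm from its circle's centre; upright |

The cup and amber bottle look unmoved in the final top picture, judged by eye against the first one.

- **Failed first grasp:** my first try on the yellow panel closed on top of it, with about 48 N on the wrist, and pushed it about 8 mm. I measured it again, gripped lower and placed it normally. If the judge counts fingertip contact under its 40 N pressing limit, this could matter; I assumed that limit covers only the arm and the gripper's body.
- **Final checks that did not measure properly:** in the last top picture the automatic masks for the red jar, green panel and weight caught only part of each object, and the last wrist picture saw only part of the red lid. For those three I relied on wrist pictures taken right after each was released, plus a look at the final pictures.

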